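Pack the shaker's stub foot and start it with the sorted racks

ROBOT

A 6-joint arm with a two-finger parallel gripper is mounted at the origin on the work surface. World frame = base frame: x ahead of the robot, y to its left, z up, the work surface at z = 0. Lengths are in m, angles in rad, forces in N, time in s.
With the tool pointing down it reaches from about 0.375 to 0.9 m from the base axis. Payload 3.1 kg.
Tool frame: the origin (TCP) lies at the very end of the fingers, on their centre line; the grasp point (between the pads) lies 19 mm behind it (env.pinch_z is the z of the grasp point in the tool frame, in m); z points along the fingers, y is the line along which they close (so a half turn about z gives the same grasp; the last joint's range is limited). The gripper opens to 85 mm and grips with 20 to 120 N. Pads are 22 mm wide; open, the fingers measure 114 mm over their backs; the gripper's body (76 mm by 85 mm) begins 54 mm behind the grasp point. The pads swing forward as they close: fully open they stand 13 mm farther back than shut.
Start: joints at [1.121, 0.527, 1.433, -0, 1.181, -0.178], TCP at [0.167, 0.602, 0.231] pointing down, gripper open.
Joint ranges: [-3.08, 3.08], [-0.75, 2.2], [0.22, 2.44], [-1.43, 4.57], [0, 2.65], [-2.85, 2.85]. Speed limits (rad/s): [2.79, 2.79, 3.14, 3.14, 3.14, 3.14].

INTERFACE

Orientations are given as a rotation vector (axis times angle).
In Python, from bench import env gives the robot as it stands. The module is installed in compiled form; this text tells all that it offers.
- The arm moves only by the tool carry_out, never from a script. Its argument "commands" is a list of rows, each an object of numbers: "tx", "ty", "tz": the shift along the tool's x, y, z in m; "wx", "wy", "wz": the turn, a rotation vector about the tool's x, y, z in degrees. In form: [{"tx": .., "ty": .., "tz": .., "wx": .., "wy": .., "wz": ..}, ...]. A call has 1 to 20 rows; each row is the pose to reach, as a shift and turn from the pose commanded when the call began, along the tool's axes at that moment; what a row does not reach only later rows make up. A row lasts 1/12 s, in which the tool goes at most 41.7 mm and 7.16 degrees, less where a joint would pass 70% of its speed; a pose out of reach is approached as far as the arm can. A call with a gripper value outside its range is refused whole. "claw" is the closure in counts, from 0 (fully open) to 255 (shut), set as the call begins (left out, the last holds). The fingers move at their own pace and stop on an object; "squeeze" is the grip in N (left out, the last holds). Time passes only in rows, so rows that repeat a pose let the fingers close. It gives the time, the measured TCP pose, the force, the opening and the grip force at its end, in the units of the state.
- env.state(): the state, without advancing time (a new reading comes with each control period).
- env.get_image(name): name is "scene" or "top"; returns a dict with "color" (420x560x3 uint8, red, green, blue), "range_z" (420x560 float32, m along the optical axis (not along the pixel's ray), 0 where there is no reading), "intrinsics" (3x3 intrinsics, pixels), "D" ([k1, k2, p1, p2, k3] as OpenCV has them; the pictures are not rectified), "R" (3x3) and "t" (3): a world point X has camera coordinates R X + t. Camera axes: x right, y down, z forward; pixel columns grow to the right and rows downward; lengths in m; the calibration is good to about 2 mm. A picture is of the moment at which its call begins.
- env.hand_in(): hands the job in; it is judged then, once.
Trained networks look in the newest picture that a camera, given by its name, has taken for a name from the list of things; names that differ only in an ending like _2 or _b are one class to them, and where a whole thing is asked for, a point or a joint stands for the part that bears it (a point fixed in the world has none). Each returns a list of dicts, best first, with "score" (0 to 1); they miss things now and then, are a little off and sometimes report something else, mostly with a low value. They report only what shows in the picture. A call takes as long as a camera call. They do not tell look-alikes from the thing itself.
- env.search_frame(query, camera): "centre" ([column, row] in pixels, amid what is visible of it).
The state is a dict: "t": time; "joint_pos": joint angles; "qd": joint speeds; "effort": joint torques, N m; "tool_pos": TCP position; "tool_rot": TCP orientation; "wrist_force": force on the tool from outside, world axes, zero at the start; "moment": the same for the moment, N m; "width": finger opening in m; "grasp_force": force on a finger pad.
Only numpy, scipy, OpenCV 4.12 (cv2) and the standard library are available. Lean on these libraries where they do the work, as an engineer would, in place of code of your own. Each camera call takes 0.05 s, during which the arm holds its last target. There are 200 camera calls.

TASK

The rack shaker rocks because one foot has lost its rubber boot: slide orange shims under that stub foot, one flat on another and squarely below it, until no more will go in, then press down firmly on that corner of the platform and hold for a second to prove that it no longer rocks. Only then set every green-tagged tube rack in a nest on the shaker, and when they are all in, press its green start button and let go. Red-tagged racks go, at any time, in nests of the red reject tray; leave all racks upright and fully down in their nests, and the other things on the bench where they are.

Things in the scene. Friction and masses are not known exactly. Their poses are not given: they have to be found in the camera images.
- shaker (a joint): rocking of the rack shaker towards its stub foot, rad: 0 on its three rubber feet, 0.165 pressed down with nothing under the stub, 0.06 with one shim too few, about 0.013 (1.5 mm play) fully packed. It rocks about the line through the two rubber feet next to the stub, 118 mm from it; 1 to 2 N down on the corner tips it (test with 5 N), let go it falls back. It cannot be lifted or shifted
- foot (a point): centre of the flat underside (24 mm across, bevelled up to 34 mm) of the brass stub foot that lost its boot; 19.5 mm above the bench at joint 0: room for three 6 mm shims in all. x, y, z: the shaker's axes (see shaker_mid). Shims slide in along +y from the -y side, length along y, front end to about 22 mm past this point, the rear end left sticking out
- shaker_mid (a point): centre of the white shaker housing, 60 mm above the bench; housing 200 mm (x) by 240 mm (y), underside 36 mm, platform top 90 mm above the bench. x points from its grey control panel (42 mm deep, robot side) to its far side, z up. The stub foot is at x +75, y -95 mm, so 25 mm in from the -y wall and from the +x wall
- corner (a point): the screw head at the corner of the shaker's aluminium platform over the stub foot: the free flat place to press down on when testing for rocking; the point lies on the platform's top, 90 mm above the bench
- start_button (a joint): travel of the start button, m: 0 up, 0.006 fully down (takes 4 N); it springs back when let go
- start_button_top (a point): top of the round green start button, 28 mm across, pressed straight down; it stands on the top face of the shaker's control panel, on the robot's side, where pressing does not rock the shaker
- deck_nest1 (a point): first of two steel-framed nests on the shaker's platform, on the stub foot's side. Point: middle of the nest floor; x along its length, y across. Frame 12 mm high, 4 mm thick, 112 x 54 mm inside: a rack has 4 mm play each side, tag end either way. Its floor is 90 mm above the bench; the two nests are 104 mm apart
- deck_nest2 (a point): second nest on the shaker's platform, away from the stub foot. Point: middle of the nest floor; x along its length, y across. Frame 12 mm high, 4 mm thick, 112 x 54 mm inside: a rack has 4 mm play each side, tag end either way. 
- reject_nest1 (a point): first of two nests in the fixed red reject tray (130 x 200 mm). Point: middle of the nest floor; x along its length, y across. Frame 12 mm high, 4 mm thick, 112 x 54 mm inside: a rack has 4 mm play each side, tag end either way. Its floor is 6 mm above the bench; the two nests are 100 mm apart
- reject_nest2 (a point): second nest in the red reject tray. Point: middle of the nest floor; x along its length, y across. Frame 12 mm high, 4 mm thick, 112 x 54 mm inside: a rack has 4 mm play each side, tag end either way. 
- shim_in_mid (a point): flat orange plastic levelling shim, 120 mm long (its x) x 34 mm wide (its y) x 6 mm thick, 30 g, plain rectangle, ends alike; the point is its centre, 3 mm above its underside. This one, when there is one, already lies on the bench under the stub foot, along the shaker's y, about 22 mm past the foot's centre
- shim1_mid (a point): flat orange plastic levelling shim, 120 mm long (its x) x 34 mm wide (its y) x 6 mm thick, 30 g, plain rectangle, ends alike; the point is its centre, 3 mm above its underside. It starts lying on the bench
- shim2_mid (a point): flat orange plastic levelling shim, 120 mm long (its x) x 34 mm wide (its y) x 6 mm thick, 30 g, plain rectangle, ends alike; the point is its centre, 3 mm above its underside. It starts lying on the bench
- shim3_mid (a point): flat orange plastic levelling shim, 120 mm long (its x) x 34 mm wide (its y) x 6 mm thick, 30 g, plain rectangle, ends alike; the point is its centre, 3 mm above its underside. It starts lying on the bench
- rack_green1_mid (a point): white tube rack, a block 104 mm long (x) x 46 mm wide (y) x 60 mm tall, about 180 g, with eight purple-capped tubes up to 87 mm above its foot (within 18 mm of the middle line: grip the block by its long sides); the point is the block's centre, 30 mm above its foot. It has a green tag on top and over the face at its +x end: passed, goes on the shaker
- rack_green2_mid (a point): white tube rack, a block 104 mm long (x) x 46 mm wide (y) x 60 mm tall, about 180 g, with eight purple-capped tubes up to 87 mm above its foot (within 18 mm of the middle line: grip the block by its long sides); the point is the block's centre, 30 mm above its foot. It has a green tag on top and over the face at its +x end: passed, goes on the shaker
- rack_red1_mid (a point): white tube rack, a block 104 mm long (x) x 46 mm wide (y) x 60 mm tall, about 180 g, with eight purple-capped tubes up to 87 mm above its foot (within 18 mm of the middle line: grip the block by its long sides); the point is the block's centre, 30 mm above its foot. It has a red tag on top and over the face at its +x end: rejected, goes in the red tray
- rack_red2_mid (a point): white tube rack, a block 104 mm long (x) x 46 mm wide (y) x 60 mm tall, about 180 g, with eight purple-capped tubes up to 87 mm above its foot (within 18 mm of the middle line: grip the block by its long sides); the point is the block's centre, 30 mm above its foot. It has a red tag on top and over the face at its +x end: rejected, goes in the red tray
- sanitiser: bystander: white bottle with blue cap, 60 mm across, 140 mm tall, origin under it
- specimen_cup: bystander: open white cup, 56 mm across, 55 mm tall, origin under it
- marker: bystander: grey marker pen with blue cap, 140 mm long, origin under its middle
Things that resemble listed ones, but are neither listed nor needed, are in the scene too. Leave any brown look-alike of the part that bears shim1_mid alone.

How it is judged:
On the way, in this order (a step that is already met when the one before it is completed fails the run):
1. the stub foot is packed with three layers of shims and the corner, pressed down, does not rock (((x of foot in the frame of shim_in_mid between -0.05 and 0.05 m and y of foot in the frame of shim_in_mid between -0.01 and 0.01 m and height (world z) of shim_in_mid between 0.0125 and 0.0185 m and angle between shim_in_mid's own z axis and vertical below 0.05 rad) or (x of foot in the frame of shim1_mid between -0.05 and 0.05 m and y of foot in the frame of shim1_mid between -0.01 and 0.01 m and height (world z) of shim1_mid between 0.0125 and 0.0185 m and angle between shim1_mid's own z axis and vertical below 0.05 rad) or (x of foot in the frame of shim2_mid between -0.05 and 0.05 m and y of foot in the frame of shim2_mid between -0.01 and 0.01 m and height (world z) of shim2_mid between 0.0125 and 0.0185 m and angle between shim2_mid's own z axis and vertical below 0.05 rad) or (x of foot in the frame of shim3_mid between -0.05 and 0.05 m and y of foot in the frame of shim3_mid between -0.01 and 0.01 m and height (world z) of shim3_mid between 0.0125 and 0.0185 m and angle between shim3_mid's own z axis and vertical below 0.05 rad)) and contact force between the fingers and shaker above 2.5 N and value of joint shaker between 0.004 and 0.024 rad), for 0.3 s.
2. every green-tagged rack is seated in a nest on the shaker (((x of rack_green1_mid in the frame of deck_nest1 between -0.008 and 0.008 m and y of rack_green1_mid in the frame of deck_nest1 between -0.008 and 0.008 m and z of rack_green1_mid in the frame of deck_nest1 between 0.025 and 0.0345 m and angle between the z axis of rack_green1_mid and the z axis of deck_nest1, either way round below 0.05 rad) or (x of rack_green1_mid in the frame of deck_nest2 between -0.008 and 0.008 m and y of rack_green1_mid in the frame of deck_nest2 between -0.008 and 0.008 m and z of rack_green1_mid in the frame of deck_nest2 between 0.025 and 0.0345 m and angle between the z axis of rack_green1_mid and the z axis of deck_nest2, either way round below 0.05 rad)) and ((x of rack_green2_mid in the frame of deck_nest1 between -0.008 and 0.008 m and y of rack_green2_mid in the frame of deck_nest1 between -0.008 and 0.008 m and z of rack_green2_mid in the frame of deck_nest1 between 0.025 and 0.0345 m and angle between the z axis of rack_green2_mid and the z axis of deck_nest1, either way round below 0.05 rad) or (x of rack_green2_mid in the frame of deck_nest2 between -0.008 and 0.008 m and y of rack_green2_mid in the frame of deck_nest2 between -0.008 and 0.008 m and z of rack_green2_mid in the frame of deck_nest2 between 0.025 and 0.0345 m and angle between the z axis of rack_green2_mid and the z axis of deck_nest2, either way round below 0.05 rad))), for 0.2 s.
3. with the green racks loaded, the shaker's start button is pressed (all of step 2 and ((x of foot in the frame of shim_in_mid between -0.05 and 0.05 m and y of foot in the frame of shim_in_mid between -0.01 and 0.01 m and height (world z) of shim_in_mid between 0.0125 and 0.0185 m and angle between shim_in_mid's own z axis and vertical below 0.05 rad) or (x of foot in the frame of shim1_mid between -0.05 and 0.05 m and y of foot in the frame of shim1_mid between -0.01 and 0.01 m and height (world z) of shim1_mid between 0.0125 and 0.0185 m and angle between shim1_mid's own z axis and vertical below 0.05 rad) or (x of foot in the frame of shim2_mid between -0.05 and 0.05 m and y of foot in the frame of shim2_mid between -0.01 and 0.01 m and height (world z) of shim2_mid between 0.0125 and 0.0185 m and angle between shim2_mid's own z axis and vertical below 0.05 rad) or (x of foot in the frame of shim3_mid between -0.05 and 0.05 m and y of foot in the frame of shim3_mid between -0.01 and 0.01 m and height (world z) of shim3_mid between 0.0125 and 0.0185 m and angle between shim3_mid's own z axis and vertical below 0.05 rad)) and value of joint start_button above 0.004 m), for 0.1 s.
At the end, for the whole second after the job is handed in: Three layers of shims lie flat under the stub foot (its centre within 10 mm of the top one's middle line, 10 mm inside its ends), rocking under 0.024 rad; green racks upright, fully down and within 8 mm of centre in shaker nests, red ones likewise in reject nests; all at rest (all of step 2 and ((x of foot in the frame of shim_in_mid between -0.05 and 0.05 m and y of foot in the frame of shim_in_mid between -0.01 and 0.01 m and height (world z) of shim_in_mid between 0.0125 and 0.0185 m and angle between shim_in_mid's own z axis and vertical below 0.05 rad) or (x of foot in the frame of shim1_mid between -0.05 and 0.05 m and y of foot in the frame of shim1_mid between -0.01 and 0.01 m and height (world z) of shim1_mid between 0.0125 and 0.0185 m and angle between shim1_mid's own z axis and vertical below 0.05 rad) or (x of foot in the frame of shim2_mid between -0.05 and 0.05 m and y of foot in the frame of shim2_mid between -0.01 and 0.01 m and height (world z) of shim2_mid between 0.0125 and 0.0185 m and angle between shim2_mid's own z axis and vertical below 0.05 rad) or (x of foot in the frame of shim3_mid between -0.05 and 0.05 m and y of foot in the frame of shim3_mid between -0.01 and 0.01 m and height (world z) of shim3_mid between 0.0125 and 0.0185 m and angle between shim3_mid's own z axis and vertical below 0.05 rad)) and value of joint shaker below 0.024 rad and value of joint start_button below 0.002 m and ((x of rack_red1_mid in the frame of reject_nest1 between -0.008 and 0.008 m and y of rack_red1_mid in the frame of reject_nest1 between -0.008 and 0.008 m and z of rack_red1_mid in the frame of reject_nest1 between 0.025 and 0.0345 m and angle between the z axis of rack_red1_mid and the z axis of reject_nest1, either way round below 0.05 rad) or (x of rack_red1_mid in the frame of reject_nest2 between -0.008 and 0.008 m and y of rack_red1_mid in the frame of reject_nest2 between -0.008 and 0.008 m and z of rack_red1_mid in the frame of reject_nest2 between 0.025 and 0.0345 m and angle between the z axis of rack_red1_mid and the z axis of reject_nest2, either way round below 0.05 rad)) and ((x of rack_red2_mid in the frame of reject_nest1 between -0.008 and 0.008 m and y of rack_red2_mid in the frame of reject_nest1 between -0.008 and 0.008 m and z of rack_red2_mid in the frame of reject_nest1 between 0.025 and 0.0345 m and angle between the z axis of rack_red2_mid and the z axis of reject_nest1, either way round below 0.05 rad) or (x of rack_red2_mid in the frame of reject_nest2 between -0.008 and 0.008 m and y of rack_red2_mid in the frame of reject_nest2 between -0.008 and 0.008 m and z of rack_red2_mid in the frame of reject_nest2 between 0.025 and 0.0345 m and angle between the z axis of rack_red2_mid and the z axis of reject_nest2, either way round below 0.05 rad)) and linear speed of each of rack_green1, rack_green2, rack_red1, rack_red2, shim_in, shim1, shim2, shim3 below 0.01 m/s); the robot touches nothing.
It fails at once if the sanitiser is moved more than 30 mm (distance of sanitiser from where it was at the start of the episode above 0.03 m).
It fails at once if the specimen cup is moved more than 30 mm (distance of specimen_cup from where it was at the start of the episode above 0.03 m).
It fails at once if the marker is moved more than 30 mm (distance of marker from where it was at the start of the episode above 0.03 m).
Of rack_green1, rack_green2, rack_red1, rack_red2 only 3 to 4 are there at a start; the rules pass over those that are not, and their reading is None.
Of shim_in, shim3 only 1 to 2 are there at a start; the rules pass over those that are not, and their reading is None.
At some moment in a run one of rack_green1, rack_green2, rack_red1, rack_red2 may be knocked a few centimetres aside while the robot is not near it.
It also fails if it takes over 210 s, if anything falls off the work surface, if the arm or the gripper's body presses on something with over 40 N, if the wrist force passes 120 N, or if a joint passes its speed limit or range.

## Working session

There is one attempt and no reset: what is moved stays moved. The work goes in short steps, Python scripts to look and compute and a tool call to move; the robot and the scene stay as the last step left them, time stands still between calls to the robot, and variables do not carry over. Pictures are saved under pics/ and viewed, at most 14 in all, crops included, and the job is handed in when it is done.

Besides the shell and the picture viewer there is one more tool, called after ">>>" by a JSON object that holds its "name" and its "arguments". carry_out: Moves the arm, as the interface text tells. Its arguments: {"type":"object","properties":{"commands":{"type":"array"},"claw":{"type":"number"},"squeeze":{"type":"number"}},"required":["commands"]}

```bash
mkdir -p pics
cat > h.py <<'E'
import numpy as np, cv2
from bench import env
from scipy.spatial.transform import Rotation as Rn
def grab(n):
    im=env.get_image(n); return im
def cloud(im):
    z=im["range_z"]; K=np.array(im["intrinsics"]);D=np.array(im["D"],float)
    h,w=z.shape
    uv=np.stack(np.meshgrid(np.arange(w),np.arange(h)),-1).reshape(-1,1,2).astype(np.float64)
    n=cv2.undistortPoints(uv,K,D).reshape(h,w,2)
    P=np.dstack([n[...,0]*z,n[...,1]*z,z])
    R=np.array(im["R"]);t=np.array(im["t"])
    W=(P-t)@R
    W[z==0]=np.nan
    return W
def save(im,name,crop=None,s=1):
    c=im["color"][...,::-1]
    if crop: c=c[crop[1]:crop[3],crop[0]:crop[2]]
    cv2.imwrite("pics/"+name,cv2.resize(c,None,fx=s,fy=s,interpolation=cv2.INTER_CUBIC))
E
python3 - <<'E'
from h import *
for n in("scene","top"):
    im=grab(n); save(im,n+"0.png",s=1.42)
    W=cloud(im); np.savez(n+"0.npz",W=W,c=im["color"])
    print(n,(-np.array(im["R"]).T@im["t"]).round(3))
    for q in("shaker","rack_green1_mid","rack_red1_mid","shim1_mid","corner","start_button_top","foot","sanitiser","specimen_cup","marker","reject_nest1","deck_nest1"):
        for r in env.search_frame(q,n):
            u,v=[int(round(x)) for x in r["centre"]]
            print(q,round(r["score"],2),(u,v),W[v,u].round(3))
print(env.state())
E
```

```text
scene [0.938 0.352 0.789]
shaker 0.6 (171, 191) [ 0.632 -0.241  0.018]
shaker 0.57 (410, 283) [0.525 0.306 0.089]
rack_green1_mid 0.85 (279, 186) [ 0.494 -0.03   0.072]
rack_green1_mid 0.44 (412, 284) [0.524 0.31  0.09 ]
rack_green1_mid 0.38 (169, 190) [ 0.627 -0.258  0.004]
rack_red1_mid 0.82 (244, 163) [ 0.486 -0.142  0.06 ]
shim1_mid 0.92 (257, 115) [ 0.302 -0.271  0.006]
shim1_mid 0.79 (245, 270) [0.668 0.024 0.005]
shim1_mid 0.36 (244, 163) [ 0.486 -0.142  0.06 ]
corner 0.63 (413, 286) [0.528 0.313 0.092]
start_button_top 0.56 (444, 233) [0.401 0.303 0.106]
foot 0.64 (413, 284) [0.524 0.311 0.091]
foot 0.41 (232, 243) [ 0.638 -0.042  0.005]
specimen_cup 0.22 (443, 233) [0.4   0.302 0.104]
marker 0.92 (206, 303) [0.773 0.02  0.017]
reject_nest1 0.58 (170, 188) [ 0.622 -0.261  0.004]
deck_nest1 0.76 (410, 284) [0.527 0.307 0.091]
deck_nest1 0.42 (208, 228) [ 0.645 -0.107  0.008]
top [0.338 0.005 1.1  ]
shaker 0.82 (145, 229) [0.497 0.292 0.089]
shaker 0.67 (407, 249) [ 0.471 -0.256  0.077]
shaker 0.25 (402, 186) [ 0.625 -0.266  0.007]
rack_green1_mid 0.76 (306, 248) [ 0.467 -0.044
[... 657 characters left out ...]
81 (144, 228) [0.499 0.295 0.089]
{'t': 1.3, 'joint_pos': array([ 1.12149439e+00,  5.27514828e-01,  1.43270083e+00, -3.30172690e-05,
        1.18134669e+00, -1.78482478e-01]), 'qd': array([-0.00042316,  0.00152873,  0.00108144,  0.00067111, -0.00214018,
        0.00101259]), 'effort': array([ 4.99923008e-04, -4.42322588e+01, -1.78421652e+01, -2.37799286e-04,
        6.84254264e-04,  9.01639169e-06]), 'tool_pos': array([0.16716633, 0.60221943, 0.23130101]), 'tool_rot': array([4.24078694e-01, 3.11279943e+00, 3.04729364e-05]), 'wrist_force': array([ 0.49981269,  0.37890579, -0.57873283]), 'moment': array([-0.0062483 , -0.00591539, -0.00916089]), 'grasp_force': 0.0, 'width': 0.08544358998457573}
```

View pics/scene0.png

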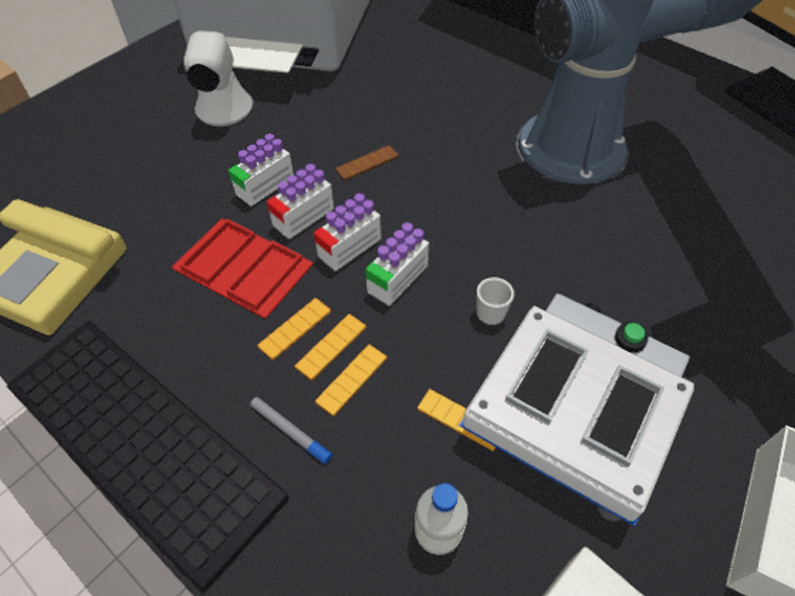

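View pics/top0.png

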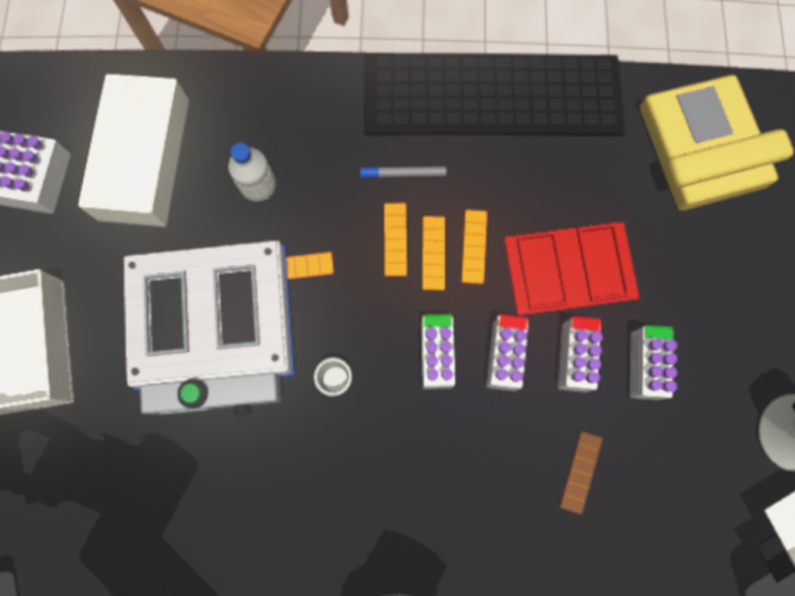

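The pictures show the shaker at top px (205,315)/1.42 with a shim already under the stub foot (310,265). Three loose orange shims lie at (395,240), (433,253) and (474,247). The racks run green, red, red, green at (438,350), (510,352), (583,355) and (655,362). The red tray is at (572,268), and a brown look-alike to leave alone is at (582,473).

```bash
cat >> h.py <<'E'
def rect(p):
    (c,(a,b),th)=cv2.minAreaRect(p.astype(np.float32)*1000)
    if a<b: a,b,th=b,a,th+90
    th=(th+90)%180-90
    return np.array(c)/1000,a,b,th
def comps(mask,mn=40):
    n,l,s,c=cv2.connectedComponentsWithStats(mask.astype(np.uint8))
    return [l==i for i in range(1,n) if s[i,4]>=mn]
def find(W,c):
    hsv=cv2.cvtColor(c,cv2.COLOR_RGB2HSV).astype(int);H,S,V=hsv[...,0],hsv[...,1],hsv[...,2]
    ok=np.isfinite(W[...,0])
    out={}
    out['shim']=comps(ok&(H>14)&(H<24)&(S>140)&(V>150)&(W[...,2]<.03)&(W[...,0]<.8))
    out['tray']=comps(ok&((H<6)|(H>174))&(S>150)&(W[...,2]<.03),300)
    out['gtag']=comps(ok&(H>50)&(H<75)&(S>130)&(V>60)&(W[...,2]>.03),15)
    out['rtag']=comps(ok&((H<6)|(H>174))&(S>150)&(W[...,2]>.035),15)
    out['plat']=comps(ok&(S<50)&(abs(W[...,2]-.091)<.006)&(W[...,1]>.1)&(W[...,1]<.45)&(W[...,0]<.7),500)
    return out
def show(W,c):
    for k,ms in find(W,c).items():
        for m in ms:
            p=W[m]; r=rect(p[:,:2])
            print(k,m.sum(),'mean',p.mean(0).round(4),'z50 %.4f'%np.median(p[:,2]),'rect',r[0].round(4),'%.0f x %.0f th %.1f'%r[1:])
E
python3 - <<'E'
from h import *
for n in("top","scene"):
    d=np.load(n+"0.npz"); print(n); show(d['W'],d['c'])
    # racks: all high points in the rack region
    W=d['W'];m=np.isfinite(W[...,0])&(W[...,2]>.05)&(W[...,2]<.066)&(W[...,0]>.38)&(W[...,0]<.56)&(W[...,1]<.02)&(W[...,1]>-.33)
    for k in comps(m,80):
        r=rect(W[k][:,:2]);print('rack',k.sum(),r[0].round(4),'%.0f x %.0f th %.1f'%r[1:],W[k].mean(0).round(4))
    # bench
    b=W[(abs(W[...,2])<.02)&(W[...,0]>.5)&(W[...,0]<.75)&(abs(W[...,1])<.15)];print('bench z',np.median(b[:,2]))
E
```

```text
top
shim 811 mean [0.6603 0.0198 0.0062] z50 0.0065 rect [0.6617 0.0201] 124 x 37 th 1.9
shim 813 mean [ 0.651  -0.1082  0.0063] z50 0.0065 rect [ 0.6526 -0.109 ] 125 x 37 th -2.5
shim 843 mean [ 0.6383 -0.0428  0.0062] z50 0.0064 rect [ 0.6409 -0.0427] 125 x 37 th 0.9
shim 501 mean [0.6127 0.1558 0.0064] z50 0.0067 rect [0.6139 0.1562] 73 x 39 th -81.5
tray 4842 mean [ 0.6189 -0.2642  0.0083] z50 0.0071 rect [ 0.617  -0.2555] 230 x 140 th -80.5
gtag 136 mean [ 0.5183 -0.0473  0.0634] z50 0.0635 rect [ 0.5178 -0.048 ] 38 x 16 th -89.6
gtag 143 mean [ 0.51   -0.3835  0.0631] z50 0.0633 rect [ 0.51   -0.3835] 39 x 17 th 86.8
gtag 111 mean [0.3965 0.3043 0.1046] z50 0.1046 rect [0.3967 0.3043] 23 x 22 th -89.8
rtag 141 mean [ 0.5188 -0.1619  0.0628] z50 0.0630 rect [ 0.5186 -0.1627] 41 x 16 th 83.5
rtag 142 mean [ 0.5193 -0.2719  0.0629] z50 0.0629 rect [ 0.5191 -0.2722] 42 x 16 th 84.6
plat 6259 mean [0.5149 0.2966 0.0909] z50 0.0909 rect [0.5184 0.3   ] 234 x 192 th -83.1
plat 1289 mean [0.5254 0.2508 0.0916] z50 0.0915 rect [0.5259 0.2508] 113 x 52 th 7.0
plat 1264 mean [0.513  0.355
[... 991 characters left out ...]
 0.3069] 27 x 25 th 68.2
rtag 141 mean [ 0.5198 -0.2705  0.0579] z50 0.0605 rect [ 0.5173 -0.2703] 43 x 19 th 85.2
rtag 168 mean [ 0.5197 -0.1599  0.0588] z50 0.0619 rect [ 0.5168 -0.1607] 42 x 18 th 84.3
plat 8004 mean [0.5257 0.3089 0.0901] z50 0.0901 rect [0.4961 0.2995] 234 x 233 th 7.4
plat 1534 mean [0.5194 0.2498 0.091 ] z50 0.0909 rect [0.5187 0.2496] 108 x 55 th 7.1
plat 1676 mean [0.5061 0.3534 0.0908] z50 0.0907 rect [0.506  0.3534] 110 x 54 th 7.1
rack 427 [ 0.4738 -0.2653] 106 x 50 th -4.6 [ 0.4881 -0.256   0.0588]
rack 464 [ 0.4732 -0.1545] 106 x 49 th -6.3 [ 0.4898 -0.1472  0.0596]
rack 472 [ 0.4729 -0.0483] 105 x 47 th 2.7 [ 0.4912 -0.039   0.0598]
bench z 0.00057754329661622
```

```bash
cat >> h.py <<'E'
def go(xyz,yaw):
    s=env.state();R=Rn.from_rotvec(s["tool_rot"]).as_matrix()
    T=np.column_stack([[np.cos(yaw*np.pi/180),np.sin(yaw*np.pi/180),0],[np.sin(yaw*np.pi/180),-np.cos(yaw*np.pi/180),0],[0,0,-1]])
    d=R.T@(np.array(xyz)-s["tool_pos"]); w=Rn.from_matrix(R.T@T).as_rotvec(degrees=True)
    print('t %.1f'%s['t'],'row',d.round(4),w.round(2),'rows>=',int(np.ceil(max(np.linalg.norm(d)/.0417,np.linalg.norm(w)/7.16))))
E
python3 -c "
from h import *
go([.623,.020,.15],1.5)"
```

```text
t 1.3 row [-0.595  -0.4391  0.0813] [  0.    -0.   162.98] rows>= 23
```

>>> {"name": "carry_out", "arguments": {"commands": [{"tx": -0.2, "ty": -0.15, "tz": 0.02, "wz": 60}, {"tx": -0.3, "ty": -0.22, "tz": 0.04, "wz": 90}, {"tx": -0.595, "ty": -0.439, "tz": 0.081, "wz": 130}, {"tx": -0.595, "ty": -0.439, "tz": 0.081, "wz": 130}, {"tx": -0.595, "ty": -0.439, "tz": 0.081, "wz": 163}, {"tx": -0.595, "ty": -0.439, "tz": 0.081, "wz": 163}, {"tx": -0.595, "ty": -0.439, "tz": 0.081, "wz": 163}, {"tx": -0.595, "ty": -0.439, "tz": 0.081, "wz": 163}, {"tx": -0.595, "ty": -0.439, "tz": 0.081, "wz": 163}, {"tx": -0.595, "ty": -0.439, "tz": 0.081, "wz": 163}, {"tx": -0.595, "ty": -0.439, "tz": 0.081, "wz": 163}, {"tx": -0.595, "ty": -0.439, "tz": 0.081, "wz": 163}, {"tx": -0.595, "ty": -0.439, "tz": 0.081, "wz": 163}, {"tx": -0.595, "ty": -0.439, "tz": 0.081, "wz": 163}, {"tx": -0.595, "ty": -0.439, "tz": 0.081, "wz": 163}, {"tx": -0.595, "ty": -0.439, "tz": 0.081, "wz": 163}, {"tx": -0.595, "ty": -0.439, "tz": 0.081, "wz": 163}, {"tx": -0.595, "ty": -0.439, "tz": 0.081, "wz": 163}, {"tx": -0.595, "ty": -0.439, "tz": 0.081, "wz": 163}, {"tx": -0.595, "ty": -0.439, "tz": 0.081, "wz": 163}], "claw": 110, "squeeze": 30}}

```text
invalid input at $.commands[0]: expected keys tx, ty, tz, wx, wy, wz
```

```bash
python3 -c "
from h import *
go([.623,.020,.15],1.5);print(env.state()['width'])"
```

```text
t 1.3 row [-0.595  -0.4391  0.0813] [  0.    -0.   162.98] rows>= 23
0.08544358998457573
```

>>> {"name": "carry_out", "arguments": {"commands": [{"tx": -0.3, "ty": -0.22, "tz": 0.04, "wx": 0, "wy": 0, "wz": 80}, {"tx": -0.3, "ty": -0.22, "tz": 0.04, "wx": 0, "wy": 0, "wz": 80}, {"tx": -0.3, "ty": -0.22, "tz": 0.04, "wx": 0, "wy": 0, "wz": 80}, {"tx": -0.3, "ty": -0.22, "tz": 0.04, "wx": 0, "wy": 0, "wz": 80}, {"tx": -0.3, "ty": -0.22, "tz": 0.04, "wx": 0, "wy": 0, "wz": 80}, {"tx": -0.3, "ty": -0.22, "tz": 0.04, "wx": 0, "wy": 0, "wz": 80}, {"tx": -0.3, "ty": -0.22, "tz": 0.04, "wx": 0, "wy": 0, "wz": 80}, {"tx": -0.595, "ty": -0.439, "tz": 0.081, "wx": 0, "wy": 0, "wz": 163}, {"tx": -0.595, "ty": -0.439, "tz": 0.081, "wx": 0, "wy": 0, "wz": 163}, {"tx": -0.595, "ty": -0.439, "tz": 0.081, "wx": 0, "wy": 0, "wz": 163}, {"tx": -0.595, "ty": -0.439, "tz": 0.081, "wx": 0, "wy": 0, "wz": 163}, {"tx": -0.595, "ty": -0.439, "tz": 0.081, "wx": 0, "wy": 0, "wz": 163}, {"tx": -0.595, "ty": -0.439, "tz": 0.081, "wx": 0, "wy": 0, "wz": 163}, {"tx": -0.595, "ty": -0.439, "tz": 0.081, "wx": 0, "wy": 0, "wz": 163}, {"tx": -0.595, "ty": -0.439, "tz": 0.081, "wx": 0, "wy": 0, "wz": 163}, {"tx": -0.595, "ty": -0.439, "tz": 0.081, "wx": 0, "wy": 0, "wz": 163}, {"tx": -0.595, "ty": -0.439, "tz": 0.081, "wx": 0, "wy": 0, "wz": 163}, {"tx": -0.595, "ty": -0.439, "tz": 0.081, "wx": 0, "wy": 0, "wz": 163}, {"tx": -0.595, "ty": -0.439, "tz": 0.081, "wx": 0, "wy": 0, "wz": 163}, {"tx": -0.595, "ty": -0.439, "tz": 0.081, "wx": 0, "wy": 0, "wz": 163}], "claw": 110, "squeeze": 30}}

```text
t: 2.97
tool_pos: [0.6247, 0.0173, 0.1498]
tool_rot: [3.09, 0.564, 0.001]
wrist_force: [-0.0, -0.2, -0.2]
width: 0.0485
grasp_force: 0.0
```

```bash
python3 -c "
from h import *
go([.623,.020,.03],1.5);print(env.state()['width'],env.state()['tool_pos'])"
```

```text
t 3.0 row [-0.0007 -0.0032  0.1198] [ 0.02 -0.05 19.17] rows>= 3
0.048470239783423026 [0.62471029 0.01731776 0.14980291]
```

>>> {"name": "carry_out", "arguments": {"commands": [{"tx": -0.001, "ty": -0.003, "tz": 0.06, "wx": 0, "wy": 0, "wz": 19.2}, {"tx": -0.001, "ty": -0.003, "tz": 0.06, "wx": 0, "wy": 0, "wz": 19.2}, {"tx": -0.001, "ty": -0.003, "tz": 0.06, "wx": 0, "wy": 0, "wz": 19.2}, {"tx": -0.001, "ty": -0.003, "tz": 0.1, "wx": 0, "wy": 0, "wz": 19.2}, {"tx": -0.001, "ty": -0.003, "tz": 0.135, "wx": 0, "wy": 0, "wz": 19.2}, {"tx": -0.001, "ty": -0.003, "tz": 0.142, "wx": 0, "wy": 0, "wz": 19.2}, {"tx": -0.001, "ty": -0.003, "tz": 0.142, "wx": 0, "wy": 0, "wz": 19.2}, {"tx": -0.001, "ty": -0.003, "tz": 0.144, "wx": 0, "wy": 0, "wz": 19.2}, {"tx": -0.001, "ty": -0.003, "tz": 0.145, "wx": 0, "wy": 0, "wz": 19.2}, {"tx": -0.001, "ty": -0.003, "tz": 0.145, "wx": 0, "wy": 0, "wz": 19.2}]}}

```text
t: 3.8
tool_pos: [0.6226, 0.0223, 0.0073]
tool_rot: [3.14, 0.056, 0.006]
wrist_force: [-0.5, 0.1, -0.0]
width: 0.0488
grasp_force: 0.0
```

```bash
python3 -c "
from h import *
go([.623,.020,.0],1.5)"
```

```text
t 3.8 row [0.0003 0.0023 0.0073] [ 0.04 -0.21  0.55] rows>= 1
```

>>> {"name": "carry_out", "arguments": {"commands": [{"tx": 0, "ty": 0.001, "tz": 0, "wx": 0, "wy": 0, "wz": 0}, {"tx": 0, "ty": 0.001, "tz": 0, "wx": 0, "wy": 0, "wz": 0}, {"tx": 0, "ty": 0.001, "tz": 0.001, "wx": 0, "wy": 0, "wz": 0}, {"tx": 0, "ty": 0.001, "tz": 0.002, "wx": 0, "wy": 0, "wz": 0}, {"tx": 0, "ty": 0.001, "tz": 0.002, "wx": 0, "wy": 0, "wz": 0}]}}

```text
t: 4.22
tool_pos: [0.621, 0.0215, 0.0034]
tool_rot: [3.141, 0.056, -0.0]
wrist_force: [0.7, 0.7, 0.3]
width: 0.0484
grasp_force: 0.0
```

>>> {"name": "carry_out", "arguments": {"commands": [{"tx": 0, "ty": 0, "tz": 0.001, "wx": 0, "wy": 0, "wz": 0}, {"tx": 0, "ty": 0, "tz": 0.002, "wx": 0, "wy": 0, "wz": 0}, {"tx": 0, "ty": 0, "tz": 0.003, "wx": 0, "wy": 0, "wz": 0}, {"tx": 0, "ty": 0, "tz": 0.003, "wx": 0, "wy": 0, "wz": 0}, {"tx": 0, "ty": 0, "tz": 0.003, "wx": 0, "wy": 0, "wz": 0}]}}

```text
t: 4.63
tool_pos: [0.6209, 0.0215, 0.0001]
tool_rot: [-3.141, -0.056, 0.001]
wrist_force: [-0.7, -0.3, 0.2]
width: 0.0485
grasp_force: 0.0
```

>>> {"name": "carry_out", "arguments": {"commands": [{"tx": 0, "ty": 0, "tz": 0, "wx": 0, "wy": 0, "wz": 0}, {"tx": 0, "ty": 0, "tz": 0, "wx": 0, "wy": 0, "wz": 0}, {"tx": 0, "ty": 0, "tz": 0, "wx": 0, "wy": 0, "wz": 0}, {"tx": 0, "ty": 0, "tz": 0, "wx": 0, "wy": 0, "wz": 0}, {"tx": 0, "ty": 0, "tz": 0, "wx": 0, "wy": 0, "wz": 0}, {"tx": 0, "ty": 0, "tz": 0, "wx": 0, "wy": 0, "wz": 0}], "claw": 200, "squeeze": 35}}

```text
t: 5.13
tool_pos: [0.6213, 0.0214, 0.0006]
tool_rot: [3.141, 0.056, 0.001]
wrist_force: [0.2, 0.1, 2.4]
width: 0.0328
grasp_force: 34.8
```

```bash
python3 -c "
from h import *
go([.622,.080,.06],97.2)"
```

```text
t 5.1 row [ 0.0028 -0.0585 -0.0595] [ 4.000e-02 -2.000e-02 -9.516e+01] rows>= 14
```

>>> {"name": "carry_out", "arguments": {"commands": [{"tx": 0, "ty": 0, "tz": -0.03, "wx": 0, "wy": 0, "wz": 0}, {"tx": 0, "ty": 0, "tz": -0.06, "wx": 0, "wy": 0, "wz": 0}, {"tx": 0.003, "ty": -0.0585, "tz": -0.06, "wx": 0, "wy": 0, "wz": -95.2}, {"tx": 0.003, "ty": -0.0585, "tz": -0.06, "wx": 0, "wy": 0, "wz": -95.2}, {"tx": 0.003, "ty": -0.0585, "tz": -0.06, "wx": 0, "wy": 0, "wz": -95.2}, {"tx": 0.003, "ty": -0.0585, "tz": -0.06, "wx": 0, "wy": 0, "wz": -95.2}, {"tx": 0.003, "ty": -0.0585, "tz": -0.06, "wx": 0, "wy": 0, "wz": -95.2}, {"tx": 0.003, "ty": -0.0585, "tz": -0.06, "wx": 0, "wy": 0, "wz": -95.2}, {"tx": 0.003, "ty": -0.0585, "tz": -0.06, "wx": 0, "wy": 0, "wz": -95.2}, {"tx": 0.003, "ty": -0.0585, "tz": -0.06, "wx": 0, "wy": 0, "wz": -95.2}, {"tx": 0.003, "ty": -0.0585, "tz": -0.06, "wx": 0, "wy": 0, "wz": -95.2}, {"tx": 0.003, "ty": -0.0585, "tz": -0.06, "wx": 0, "wy": 0, "wz": -95.2}, {"tx": 0.003, "ty": -0.0585, "tz": -0.06, "wx": 0, "wy": 0, "wz": -95.2}, {"tx": 0.003, "ty": -0.0585, "tz": -0.06, "wx": 0, "wy": 0, "wz": -95.2}, {"tx": 0.003, "ty": -0.0585, "tz": -0.06, "wx": 0, "wy": 0, "wz": -95.2}, {"tx": 0.003, "ty": -0.0585, "tz": -0.06, "wx": 0, "wy": 0, "wz": -95.2}, {"tx": 0.003, "ty": -0.0585, "tz": -0.06, "wx": 0, "wy": 0, "wz": -95.2}, {"tx": 0.003, "ty": -0.0585, "tz": -0.06, "wx": 0, "wy": 0, "wz": -95.2}, {"tx": 0.003, "ty": -0.0585, "tz": -0.06, "wx": 0, "wy": 0, "wz": -95.2}, {"tx": 0.003, "ty": -0.0585, "tz": -0.06, "wx": 0, "wy": 0, "wz": -95.2}]}}

```text
t: 6.8
tool_pos: [0.6218, 0.0801, 0.0602]
tool_rot: [-2.077, -2.357, 0.0]
wrist_force: [0.5, 1.0, -0.8]
width: 0.0324
grasp_force: 34.9
```

```bash
python3 -c "
from h import *
im=grab('scene');save(im,'held1.png',(200,140,420,380),2.5)
d=cloud(im);show(d,im['color'])
go([.622,.080,.0085],97.2);print(env.state()['tool_pos'])"
```

```text
shim 793 mean [ 0.6509 -0.1058  0.0056] z50 0.0059 rect [ 0.6471 -0.1072] 124 x 42 th -4.0
shim 835 mean [ 0.6382 -0.04    0.0057] z50 0.0060 rect [ 0.6347 -0.0418] 124 x 38 th -0.7
shim 456 mean [0.6162 0.1681 0.006 ] z50 0.0061 rect [0.6075 0.1817] 119 x 34 th -81.8
tray 3709 mean [ 0.6205 -0.2581  0.0079] z50 0.0064 rect [ 0.6149 -0.2676] 209 x 140 th -80.5
gtag 133 mean [ 0.5095 -0.3814  0.058 ] z50 0.0612 rect [ 0.507  -0.3812] 43 x 20 th 84.4
gtag 169 mean [0.3979 0.3071 0.1025] z50 0.1034 rect [0.3945 0.3069] 29 x 26 th -1.9
rtag 140 mean [ 0.5199 -0.2705  0.058 ] z50 0.0611 rect [ 0.517  -0.2698] 43 x 19 th 84.9
rtag 166 mean [ 0.5197 -0.1599  0.0587] z50 0.0615 rect [ 0.5168 -0.1595] 43 x 19 th 83.1
plat 7995 mean [0.5257 0.3089 0.0901] z50 0.0900 rect [0.4955 0.2993] 234 x 234 th 7.2
plat 1519 mean [0.5193 0.2497 0.091 ] z50 0.0910 rect [0.5189 0.2496] 108 x 55 th 7.1
plat 1683 mean [0.5059 0.3534 0.0908] z50 0.0907 rect [0.5062 0.3535] 110 x 54 th 7.2
t 6.8 row [-0.0001  0.0001  0.0517] [-0.01 -0.    0.02] rows>= 2
[0.62189135 0.0800439  0.06022015]
```

View pics/held1.png

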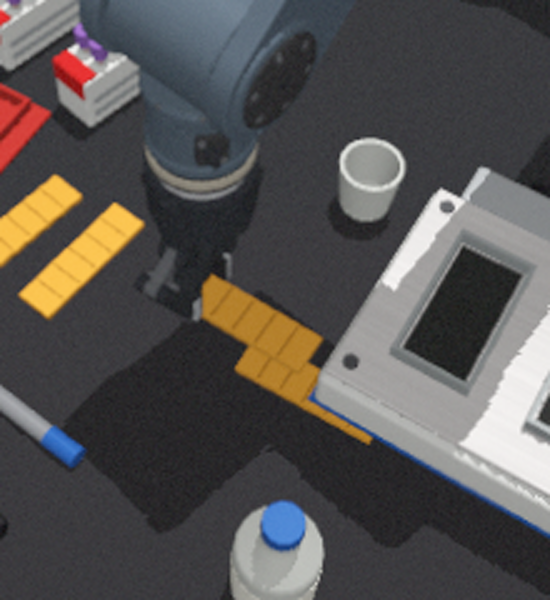

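The held shim (crop px (265,325)) is above shim_in (290,385) and lines up with it. I'll check it is level before going in.

```bash
cat >> h.py <<'E'
def held(zmin):
    for n in("scene","top"):
        im=grab(n);W=cloud(im);c=im['color']
        hsv=cv2.cvtColor(c,cv2.COLOR_RGB2HSV).astype(int)
        m=np.isfinite(W[...,0])&(hsv[...,0]>12)&(hsv[...,0]<25)&(hsv[...,1]>130)&(W[...,2]>zmin)&(W[...,2]<.1)&(W[...,1]>.04)&(W[...,1]<.3)&(W[...,0]>.5)&(W[...,0]<.72)
        m=cv2.erode(m.astype(np.uint8),np.ones((3,3)))>0
        p=W[m]
        if len(p)<30: print(n,len(p));continue
        A=np.c_[p[:,:2]-p[:,:2].mean(0),np.ones(len(p))];k=np.linalg.lstsq(A,p[:,2],rcond=None)[0]
        r=rect(p[:,:2]);print(n,len(p),'slope',k[:2].round(4),'z %.4f'%k[2],'mean',p.mean(0).round(4),r[0].round(4),'%.0f x %.0f th %.1f'%r[1:], 'ymax',p[:,1].max().round(4))
E
python3 -c "
from h import *
held(.04)"
```

```text
scene 690 slope [ 0.008  -0.0022] z 0.0658 mean [0.6168 0.1318 0.0658] [0.6175 0.1288] 95 x 32 th -84.1 ymax 0.1773
top 0
```

>>> {"name": "carry_out", "arguments": {"commands": [{"tx": 0, "ty": 0, "tz": 0.03, "wx": 0, "wy": 0, "wz": 0}, {"tx": 0, "ty": 0, "tz": 0.045, "wx": 0, "wy": 0, "wz": 0}, {"tx": 0, "ty": 0, "tz": 0.052, "wx": 0, "wy": 0, "wz": 0}, {"tx": 0, "ty": 0, "tz": 0.052, "wx": 0, "wy": 0, "wz": 0}, {"tx": 0, "ty": 0, "tz": 0.052, "wx": 0, "wy": 0, "wz": 0}, {"tx": 0, "ty": 0, "tz": 0.052, "wx": 0, "wy": 0, "wz": 0}]}}

```text
t: 7.45
tool_pos: [0.6228, 0.08, 0.0092]
tool_rot: [2.076, 2.356, 0.002]
wrist_force: [0.4, 0.4, 0.1]
width: 0.0326
grasp_force: 34.9
```

>>> {"name": "carry_out", "arguments": {"commands": [{"tx": 0.008, "ty": 0, "tz": 0, "wx": 0, "wy": 0, "wz": 0}, {"tx": 0.016, "ty": 0, "tz": 0, "wx": 0, "wy": 0, "wz": 0}, {"tx": 0.024, "ty": 0, "tz": 0, "wx": 0, "wy": 0, "wz": 0}, {"tx": 0.032, "ty": 0, "tz": 0, "wx": 0, "wy": 0, "wz": 0}, {"tx": 0.04, "ty": 0, "tz": 0, "wx": 0, "wy": 0, "wz": 0}, {"tx": 0.048, "ty": 0, "tz": 0, "wx": 0, "wy": 0, "wz": 0}, {"tx": 0.056, "ty": 0, "tz": 0, "wx": 0, "wy": 0, "wz": 0}, {"tx": 0.06, "ty": 0, "tz": 0, "wx": 0, "wy": 0, "wz": 0}, {"tx": 0.06, "ty": 0, "tz": 0, "wx": 0, "wy": 0, "wz": 0}, {"tx": 0.06, "ty": 0, "tz": 0, "wx": 0, "wy": 0, "wz": 0}, {"tx": 0.06, "ty": 0, "tz": 0, "wx": 0, "wy": 0, "wz": 0}]}}

```text
t: 8.37
tool_pos: [0.6145, 0.1393, 0.0083]
tool_rot: [2.077, 2.357, -0.0]
wrist_force: [-0.7, -0.7, -0.9]
width: 0.0324
grasp_force: 34.9
```

>>> {"name": "carry_out", "arguments": {"commands": [{"tx": 0, "ty": 0, "tz": 0.001, "wx": 0, "wy": 0, "wz": 0}, {"tx": 0, "ty": 0, "tz": 0.001, "wx": 0, "wy": 0, "wz": 0}, {"tx": 0, "ty": 0, "tz": 0.001, "wx": 0, "wy": 0, "wz": 0}]}}

```text
t: 8.62
tool_pos: [0.6144, 0.1391, 0.0072]
tool_rot: [-2.077, -2.357, 0.0]
wrist_force: [0.1, -0.8, -0.3]
width: 0.0328
grasp_force: 34.9
```

>>> {"name": "carry_out", "arguments": {"commands": [{"tx": 0, "ty": 0, "tz": 0, "wx": 0, "wy": 0, "wz": 0}, {"tx": 0, "ty": 0, "tz": 0, "wx": 0, "wy": 0, "wz": 0}, {"tx": 0, "ty": 0, "tz": 0, "wx": 0, "wy": 0, "wz": 0}, {"tx": 0, "ty": 0, "tz": 0, "wx": 0, "wy": 0, "wz": 0}, {"tx": 0, "ty": 0, "tz": -0.03, "wx": 0, "wy": 0, "wz": 0}, {"tx": 0, "ty": 0, "tz": -0.06, "wx": 0, "wy": 0, "wz": 0}], "claw": 110}}

```text
t: 9.12
tool_pos: [0.6124, 0.1394, 0.0658]
tool_rot: [-2.074, -2.354, 0.006]
wrist_force: [0.8, 0.0, -0.0]
width: 0.0488
grasp_force: 0.0
```

```bash
python3 -c "
from h import *
go([.638-.039,-.0415,.06],0.5)
held(.004)"
```

```text
t 9.1 row [-0.1778 -0.036   0.0059] [-0.27  0.26 96.74] rows>= 14
scene 376 slope [ 0.0139 -0.0004] z 0.0122 mean [0.6159 0.1656 0.0122] [0.6116 0.1782] 115 x 32 th -84.3 ymax 0.2368
top 6
```

>>> {"name": "carry_out", "arguments": {"commands": [{"tx": -0.178, "ty": -0.036, "tz": 0.006, "wx": 0, "wy": 0, "wz": 96.7}, {"tx": -0.178, "ty": -0.036, "tz": 0.006, "wx": 0, "wy": 0, "wz": 96.7}, {"tx": -0.178, "ty": -0.036, "tz": 0.006, "wx": 0, "wy": 0, "wz": 96.7}, {"tx": -0.178, "ty": -0.036, "tz": 0.006, "wx": 0, "wy": 0, "wz": 96.7}, {"tx": -0.178, "ty": -0.036, "tz": 0.006, "wx": 0, "wy": 0, "wz": 96.7}, {"tx": -0.178, "ty": -0.036, "tz": 0.006, "wx": 0, "wy": 0, "wz": 96.7}, {"tx": -0.178, "ty": -0.036, "tz": 0.006, "wx": 0, "wy": 0, "wz": 96.7}, {"tx": -0.178, "ty": -0.036, "tz": 0.006, "wx": 0, "wy": 0, "wz": 96.7}, {"tx": -0.178, "ty": -0.036, "tz": 0.006, "wx": 0, "wy": 0, "wz": 96.7}, {"tx": -0.178, "ty": -0.036, "tz": 0.006, "wx": 0, "wy": 0, "wz": 96.7}, {"tx": -0.178, "ty": -0.036, "tz": 0.006, "wx": 0, "wy": 0, "wz": 96.7}, {"tx": -0.178, "ty": -0.036, "tz": 0.006, "wx": 0, "wy": 0, "wz": 96.7}, {"tx": -0.178, "ty": -0.036, "tz": 0.006, "wx": 0, "wy": 0, "wz": 96.7}, {"tx": -0.178, "ty": -0.036, "tz": 0.006, "wx": 0, "wy": 0, "wz": 96.7}, {"tx": -0.178, "ty": -0.036, "tz": 0.006, "wx": 0, "wy": 0, "wz": 96.7}, {"tx": -0.178, "ty": -0.036, "tz": 0.02, "wx": 0, "wy": 0, "wz": 96.7}, {"tx": -0.178, "ty": -0.036, "tz": 0.035, "wx": 0, "wy": 0, "wz": 96.7}, {"tx": -0.178, "ty": -0.036, "tz": 0.05, "wx": 0, "wy": 0, "wz": 96.7}, {"tx": -0.178, "ty": -0.036, "tz": 0.05, "wx": 0, "wy": 0, "wz": 96.7}, {"tx": -0.178, "ty": -0.036, "tz": 0.05, "wx": 0, "wy": 0, "wz": 96.7}]}}

```text
t: 10.88
tool_pos: [0.6003, -0.0413, 0.0165]
tool_rot: [-3.141, -0.017, 0.003]
wrist_force: [-0.1, 0.0, 0.3]
width: 0.0484
grasp_force: 0.0
```

```bash
python3 -c "
from h import *
go([.638-.039,-.0415,.0006],0.5)
im=grab('scene');d=cloud(im);show(d,im['color'])
im=grab('top');d=cloud(im);show(d,im['color'])"
```

```text
t 10.9 row [-0.0013  0.0002  0.0159] [-0.04  0.13  0.11] rows>= 1
shim 765 mean [ 0.6526 -0.1062  0.0057] z50 0.0059 rect [ 0.647  -0.1084] 123 x 41 th -2.1
shim 683 mean [ 0.644  -0.0404  0.0059] z50 0.0060 rect [ 0.6389 -0.0406] 116 x 35 th 1.6
shim 633 mean [0.6155 0.1625 0.0119] z50 0.0120 rect [0.6101 0.1801] 124 x 35 th -83.9
tray 3659 mean [ 0.6214 -0.2592  0.0079] z50 0.0064 rect [ 0.6147 -0.2674] 209 x 139 th -80.0
gtag 134 mean [ 0.5095 -0.3814  0.0581] z50 0.0610 rect [ 0.5071 -0.3817] 43 x 20 th 86.8
gtag 201 mean [ 0.5198 -0.0451  0.0587] z50 0.0613 rect [ 0.5438 -0.04  ] 78 x 41 th 12.8
gtag 168 mean [0.3981 0.3073 0.1025] z50 0.1035 rect [0.3966 0.3066] 26 x 26 th 15.2
rtag 140 mean [ 0.5198 -0.2707  0.0577] z50 0.0605 rect [ 0.5168 -0.2696] 41 x 20 th 85.6
plat 7998 mean [0.5257 0.309  0.0901] z50 0.0900 rect [0.4961 0.2996] 234 x 233 th 7.1
plat 1541 mean [0.5192 0.2499 0.091 ] z50 0.0909 rect [0.5183 0.2496] 110 x 55 th 7.1
plat 1674 mean [0.506  0.3535 0.0907] z50 0.0907 rect [0.506  0.3534] 110 x 54 th 7.2
tray 4221 mean [ 0.618  -0.2767  0.0083] z50 0.0072 rect [ 0.6207 -0.267 ] 205 x 138 th -79.1
gtag 143 mean [ 0.51   -0.3834  0.0632] z50 0.0632 rect [ 0.5095 -0.3832] 39 x 17 th 87.4
rtag 75 mean [ 0.5071 -0.1608  0.124 ] z50 0.0631 rect [ 0.4616 -0.1204] 175 x 21 th -42.5
rtag 143 mean [ 0.5193 -0.2722  0.0629] z50 0.0628 rect [ 0.5189 -0.2725] 42 x 16 th 84.5
plat 999 mean [0.5066 0.4024 0.0911] z50 0.0911 rect [0.5052 0.403 ] 191 x 27 th 5.5
```

>>> {"name": "carry_out", "arguments": {"commands": [{"tx": -0.001, "ty": 0, "tz": 0.006, "wx": 0, "wy": 0, "wz": 0}, {"tx": -0.001, "ty": 0, "tz": 0.011, "wx": 0, "wy": 0, "wz": 0}, {"tx": -0.001, "ty": 0, "tz": 0.013, "wx": 0, "wy": 0, "wz": 0}, {"tx": -0.001, "ty": 0, "tz": 0.013, "wx": 0, "wy": 0, "wz": 0}, {"tx": -0.001, "ty": 0, "tz": 0.013, "wx": 0, "wy": 0, "wz": 0}]}}

```text
t: 11.4
tool_pos: [0.6, -0.0415, 0.0042]
tool_rot: [-3.141, -0.015, 0.0]
wrist_force: [0.3, 0.3, -0.7]
width: 0.0485
grasp_force: 0.0
```

>>> {"name": "carry_out", "arguments": {"commands": [{"tx": 0, "ty": 0, "tz": 0.0015, "wx": 0, "wy": 0, "wz": 0}, {"tx": 0, "ty": 0, "tz": 0.003, "wx": 0, "wy": 0, "wz": 0}, {"tx": 0, "ty": 0, "tz": 0.003, "wx": 0, "wy": 0, "wz": 0}, {"tx": 0, "ty": 0, "tz": 0.003, "wx": 0, "wy": 0, "wz": 0}]}}

```text
t: 11.73
tool_pos: [0.6001, -0.0416, 0.0013]
tool_rot: [3.142, 0.015, -0.0]
wrist_force: [-0.8, 0.3, -0.5]
width: 0.0488
grasp_force: 0.0
```

>>> {"name": "carry_out", "arguments": {"commands": [{"tx": 0, "ty": 0, "tz": 0, "wx": 0, "wy": 0, "wz": 0}, {"tx": 0, "ty": 0, "tz": 0, "wx": 0, "wy": 0, "wz": 0}, {"tx": 0, "ty": 0, "tz": 0, "wx": 0, "wy": 0, "wz": 0}, {"tx": 0, "ty": 0, "tz": 0, "wx": 0, "wy": 0, "wz": 0}, {"tx": 0, "ty": 0, "tz": 0, "wx": 0, "wy": 0, "wz": 0}, {"tx": 0, "ty": 0, "tz": 0, "wx": 0, "wy": 0, "wz": 0}], "claw": 200}}

```text
t: 12.23
tool_pos: [0.6004, -0.0416, 0.0016]
tool_rot: [3.141, 0.015, 0.001]
wrist_force: [-0.6, -0.5, 2.8]
width: 0.0325
grasp_force: 35.1
```

```bash
python3 -c "
from h import *
go([.622,.080,.08],97.2)"
```

```text
t 12.2 row [ 0.0228 -0.1214 -0.0784] [ 4.000e-02 -2.000e-02 -9.665e+01] rows>= 14
```

>>> {"name": "carry_out", "arguments": {"commands": [{"tx": 0, "ty": 0, "tz": -0.04, "wx": 0, "wy": 0, "wz": 0}, {"tx": 0, "ty": 0, "tz": -0.078, "wx": 0, "wy": 0, "wz": 0}, {"tx": 0.023, "ty": -0.1215, "tz": -0.078, "wx": 0, "wy": 0, "wz": -96.6}, {"tx": 0.023, "ty": -0.1215, "tz": -0.078, "wx": 0, "wy": 0, "wz": -96.6}, {"tx": 0.023, "ty": -0.1215, "tz": -0.078, "wx": 0, "wy": 0, "wz": -96.6}, {"tx": 0.023, "ty": -0.1215, "tz": -0.078, "wx": 0, "wy": 0, "wz": -96.6}, {"tx": 0.023, "ty": -0.1215, "tz": -0.078, "wx": 0, "wy": 0, "wz": -96.6}, {"tx": 0.023, "ty": -0.1215, "tz": -0.078, "wx": 0, "wy": 0, "wz": -96.6}, {"tx": 0.023, "ty": -0.1215, "tz": -0.078, "wx": 0, "wy": 0, "wz": -96.6}, {"tx": 0.023, "ty": -0.1215, "tz": -0.078, "wx": 0, "wy": 0, "wz": -96.6}, {"tx": 0.023, "ty": -0.1215, "tz": -0.078, "wx": 0, "wy": 0, "wz": -96.6}, {"tx": 0.023, "ty": -0.1215, "tz": -0.078, "wx": 0, "wy": 0, "wz": -96.6}, {"tx": 0.023, "ty": -0.1215, "tz": -0.078, "wx": 0, "wy": 0, "wz": -96.6}, {"tx": 0.023, "ty": -0.1215, "tz": -0.078, "wx": 0, "wy": 0, "wz": -96.6}, {"tx": 0.023, "ty": -0.1215, "tz": -0.078, "wx": 0, "wy": 0, "wz": -96.6}, {"tx": 0.023, "ty": -0.1215, "tz": -0.078, "wx": 0, "wy": 0, "wz": -96.6}, {"tx": 0.023, "ty": -0.1215, "tz": -0.078, "wx": 0, "wy": 0, "wz": -96.6}, {"tx": 0.023, "ty": -0.1215, "tz": -0.078, "wx": 0, "wy": 0, "wz": -96.6}, {"tx": 0.023, "ty": -0.1215, "tz": -0.078, "wx": 0, "wy": 0, "wz": -96.6}, {"tx": 0.023, "ty": -0.1215, "tz": -0.078, "wx": 0, "wy": 0, "wz": -96.6}]}}

```text
t: 13.9
tool_pos: [0.6219, 0.0802, 0.0791]
tool_rot: [-2.08, -2.354, 0.0]
wrist_force: [-0.1, -0.1, 0.0]
width: 0.032
grasp_force: 35.0
```

```bash
python3 -c "
from h import *
held(.06);print(env.state()['tool_pos'])
go([.622,.080,.016],97.2)"
```

```text
scene 721 slope [ 0.0099 -0.0011] z 0.0836 mean [0.6162 0.1312 0.0836] [0.6168 0.1278] 96 x 33 th -83.6 ymax 0.1771
top 0
[0.62193625 0.08015283 0.07926298]
t 14.0 row [-0.0002  0.      0.0633] [-0.01 -0.   -0.09] rows>= 2
```

>>> {"name": "carry_out", "arguments": {"commands": [{"tx": 0, "ty": 0, "tz": 0.035, "wx": 0, "wy": 0, "wz": 0}, {"tx": 0, "ty": 0, "tz": 0.055, "wx": 0, "wy": 0, "wz": 0}, {"tx": 0, "ty": 0, "tz": 0.062, "wx": 0, "wy": 0, "wz": 0}, {"tx": 0, "ty": 0, "tz": 0.065, "wx": 0, "wy": 0, "wz": 0}, {"tx": 0, "ty": 0, "tz": 0.065, "wx": 0, "wy": 0, "wz": 0}, {"tx": 0, "ty": 0, "tz": 0.065, "wx": 0, "wy": 0, "wz": 0}, {"tx": 0, "ty": 0, "tz": 0.065, "wx": 0, "wy": 0, "wz": 0}]}}

```text
t: 14.58
tool_pos: [0.6232, 0.0801, 0.0156]
tool_rot: [2.077, 2.354, 0.003]
wrist_force: [0.1, 0.2, -0.5]
width: 0.0327
grasp_force: 35.0
```

```bash
python3 -c "
from h import *
print(env.state()['tool_pos']);held(.017);print(env.state()['tool_pos'])"
```

```text
[0.62321981 0.08012922 0.0156344 ]
scene 550 slope [0.0176 0.0013] z 0.0201 mean [0.6175 0.1299 0.0201] [0.6176 0.1283] 95 x 31 th -82.7 ymax 0.176
top 0
[0.6229534  0.08013676 0.01553208]
```

>>> {"name": "carry_out", "arguments": {"commands": [{"tx": 0, "ty": 0, "tz": 0.0005, "wx": 0, "wy": 0, "wz": 0}, {"tx": 0, "ty": 0, "tz": 0.001, "wx": 0, "wy": 0, "wz": 0}, {"tx": 0, "ty": 0, "tz": 0.001, "wx": 0, "wy": 0, "wz": 0}, {"tx": 0, "ty": 0, "tz": 0.001, "wx": 0, "wy": 0, "wz": 0}]}}

```text
t: 15.02
tool_pos: [0.6222, 0.0802, 0.0135]
tool_rot: [2.078, 2.355, 0.001]
wrist_force: [0.1, 0.8, 0.8]
width: 0.0327
grasp_force: 35.1
```

>>> {"name": "carry_out", "arguments": {"commands": [{"tx": 0, "ty": 0, "tz": -0.0008, "wx": 0, "wy": 0, "wz": 0}, {"tx": 0.006, "ty": 0, "tz": -0.0008, "wx": 0, "wy": 0, "wz": 0}, {"tx": 0.012, "ty": 0, "tz": -0.0008, "wx": 0, "wy": 0, "wz": 0}, {"tx": 0.018, "ty": 0, "tz": -0.0008, "wx": 0, "wy": 0, "wz": 0}, {"tx": 0.024, "ty": 0, "tz": -0.0008, "wx": 0, "wy": 0, "wz": 0}, {"tx": 0.024, "ty": 0, "tz": -0.0008, "wx": 0, "wy": 0, "wz": 0}, {"tx": 0.024, "ty": 0, "tz": -0.0008, "wx": 0, "wy": 0, "wz": 0}]}}

```text
t: 15.6
tool_pos: [0.6188, 0.1047, 0.0141]
tool_rot: [-2.077, -2.357, 0.0]
wrist_force: [-1.1, -0.6, -0.9]
width: 0.0327
grasp_force: 35.0
```

>>> {"name": "carry_out", "arguments": {"commands": [{"tx": 0.006, "ty": 0, "tz": 0, "wx": 0, "wy": 0, "wz": 0}, {"tx": 0.012, "ty": 0, "tz": 0, "wx": 0, "wy": 0, "wz": 0}, {"tx": 0.018, "ty": 0, "tz": 0, "wx": 0, "wy": 0, "wz": 0}, {"tx": 0.018, "ty": 0, "tz": 0, "wx": 0, "wy": 0, "wz": 0}, {"tx": 0.018, "ty": 0, "tz": 0, "wx": 0, "wy": 0, "wz": 0}]}}

```text
t: 16.02
tool_pos: [0.6166, 0.1224, 0.0141]
tool_rot: [2.078, 2.357, -0.0]
wrist_force: [-0.2, -0.9, -0.4]
width: 0.0324
grasp_force: 35.0
```

>>> {"name": "carry_out", "arguments": {"commands": [{"tx": 0.006, "ty": 0, "tz": 0, "wx": 0, "wy": 0, "wz": 0}, {"tx": 0.012, "ty": 0, "tz": 0, "wx": 0, "wy": 0, "wz": 0}, {"tx": 0.017, "ty": 0, "tz": 0, "wx": 0, "wy": 0, "wz": 0}, {"tx": 0.017, "ty": 0, "tz": 0, "wx": 0, "wy": 0, "wz": 0}, {"tx": 0.017, "ty": 0, "tz": 0.0005, "wx": 0, "wy": 0, "wz": 0}, {"tx": 0.017, "ty": 0, "tz": 0.0005, "wx": 0, "wy": 0, "wz": 0}]}}

```text
t: 16.52
tool_pos: [0.6147, 0.1389, 0.0137]
tool_rot: [2.078, 2.356, 0.0]
wrist_force: [-0.7, -0.2, 1.2]
width: 0.0321
grasp_force: 35.1
```

>>> {"name": "carry_out", "arguments": {"commands": [{"tx": 0, "ty": 0, "tz": 0, "wx": 0, "wy": 0, "wz": 0}, {"tx": 0, "ty": 0, "tz": 0, "wx": 0, "wy": 0, "wz": 0}, {"tx": 0, "ty": 0, "tz": 0, "wx": 0, "wy": 0, "wz": 0}, {"tx": 0, "ty": 0, "tz": 0, "wx": 0, "wy": 0, "wz": 0}, {"tx": 0, "ty": 0, "tz": -0.03, "wx": 0, "wy": 0, "wz": 0}, {"tx": 0, "ty": 0, "tz": -0.07, "wx": 0, "wy": 0, "wz": 0}, {"tx": 0, "ty": 0, "tz": -0.11, "wx": 0, "wy": 0, "wz": 0}, {"tx": -0.06, "ty": 0, "tz": -0.14, "wx": 0, "wy": 0, "wz": 0}, {"tx": -0.1, "ty": 0, "tz": -0.14, "wx": 0, "wy": 0, "wz": 0}, {"tx": -0.14, "ty": 0, "tz": -0.14, "wx": 0, "wy": 0, "wz": 0}], "claw": 110}}

```text
t: 17.35
tool_pos: [0.6311, 0.0193, 0.1555]
tool_rot: [2.072, 2.355, 0.005]
wrist_force: [1.1, -0.3, 0.1]
width: 0.0484
grasp_force: 0.0
```

```bash
python3 -c "
from h import *
held(.015)
im=grab('scene');save(im,'packed.png',(280,180,420,330),4)
W=cloud(im)
# dark screws on platform
c=im['color'].astype(int).sum(2)
m=(abs(W[...,2]-.091)<.008)&(c<330)&(W[...,1]>.15)&(W[...,1]<.43)&(W[...,0]>.41)&(W[...,0]<.65)
for k in comps(m,6): 
  if k.sum()<120: print(k.sum(),np.argwhere(k).mean(0)[::-1].round(0),W[k].mean(0).round(4))
"
```

```text
scene 386 slope [0.0046 0.0037] z 0.0183 mean [0.6141 0.1504 0.0183] [0.6134 0.1517] 65 x 31 th -83.2 ymax 0.1858
top 0
23 [378. 222.] [0.4499 0.1898 0.0912]
86 [440. 243.] [0.4137 0.3063 0.0907]
19 [479. 272.] [0.4246 0.3935 0.0912]
31 [340. 284.] [0.6092 0.2101 0.0914]
6 [434. 323.] [0.5665 0.3757 0.0941]
15 [449. 345.] [0.5833 0.4142 0.0919]
```

View pics/packed.png

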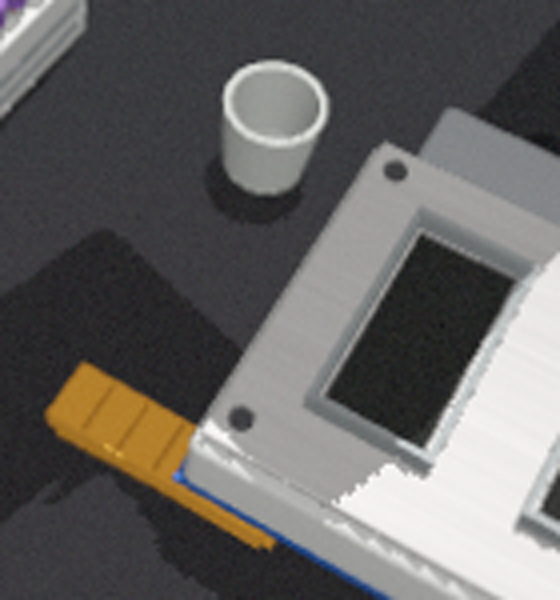

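The three shims stack squarely at the corner (crop px (150,440)). The screw head is at crop px (240,418), world (0.609, 0.210).

```bash
python3 -c "
from h import *
go([.609,.210,.105],97.2)"
```

```text
t 17.5 row [0.195  0.0017 0.0479] [ 0.11  0.05 -0.36] rows>= 5
```

>>> {"name": "carry_out", "arguments": {"commands": [{"tx": 0.195, "ty": 0.0015, "tz": 0.02, "wx": 0, "wy": 0, "wz": 0}, {"tx": 0.195, "ty": 0.0015, "tz": 0.02, "wx": 0, "wy": 0, "wz": 0}, {"tx": 0.195, "ty": 0.0015, "tz": 0.02, "wx": 0, "wy": 0, "wz": 0}, {"tx": 0.195, "ty": 0.0015, "tz": 0.02, "wx": 0, "wy": 0, "wz": 0}, {"tx": 0.195, "ty": 0.0015, "tz": 0.02, "wx": 0, "wy": 0, "wz": 0}, {"tx": 0.195, "ty": 0.0015, "tz": 0.04, "wx": 0, "wy": 0, "wz": 0}, {"tx": 0.195, "ty": 0.0015, "tz": 0.055, "wx": 0, "wy": 0, "wz": 0}, {"tx": 0.195, "ty": 0.0015, "tz": 0.055, "wx": 0, "wy": 0, "wz": 0}, {"tx": 0.195, "ty": 0.0015, "tz": 0.06, "wx": 0, "wy": 0, "wz": 0}, {"tx": 0.195, "ty": 0.0015, "tz": 0.06, "wx": 0, "wy": 0, "wz": 0}, {"tx": 0.195, "ty": 0.0015, "tz": 0.06, "wx": 0, "wy": 0, "wz": 0}], "claw": 255}}

```text
t: 18.42
tool_pos: [0.6071, 0.2134, 0.0928]
tool_rot: [2.079, 2.355, 0.001]
wrist_force: [1.2, -0.2, 0.2]
width: -0.0003
grasp_force: 0.0
```

>>> {"name": "carry_out", "arguments": {"commands": [{"tx": -0.003, "ty": 0.001, "tz": 0.001, "wx": 0, "wy": 0, "wz": 0}, {"tx": -0.003, "ty": 0.001, "tz": 0.002, "wx": 0, "wy": 0, "wz": 0}, {"tx": -0.003, "ty": 0.001, "tz": 0.003, "wx": 0, "wy": 0, "wz": 0}, {"tx": -0.003, "ty": 0.001, "tz": 0.004, "wx": 0, "wy": 0, "wz": 0}, {"tx": -0.003, "ty": 0.001, "tz": 0.004, "wx": 0, "wy": 0, "wz": 0}]}}

```text
t: 18.83
tool_pos: [0.6093, 0.21, 0.089]
tool_rot: [2.078, 2.354, 0.002]
wrist_force: [1.3, -2.1, 3.1]
width: -0.0003
grasp_force: 1.4
```

>>> {"name": "carry_out", "arguments": {"commands": [{"tx": 0, "ty": 0, "tz": 0.001, "wx": 0, "wy": 0, "wz": 0}, {"tx": 0, "ty": 0, "tz": 0.0015, "wx": 0, "wy": 0, "wz": 0}, {"tx": 0, "ty": 0, "tz": 0.0015, "wx": 0, "wy": 0, "wz": 0}, {"tx": 0, "ty": 0, "tz": 0.0015, "wx": 0, "wy": 0, "wz": 0}]}}

```text
t: 19.17
tool_pos: [0.6095, 0.21, 0.0886]
tool_rot: [2.076, 2.354, 0.002]
wrist_force: [0.3, -2.3, 8.3]
width: 0.0001
grasp_force: 4.2
```

>>> {"name": "carry_out", "arguments": {"commands": [{"tx": 0, "ty": 0, "tz": 0.0005, "wx": 0, "wy": 0, "wz": 0}, {"tx": 0, "ty": 0, "tz": 0.0005, "wx": 0, "wy": 0, "wz": 0}, {"tx": 0, "ty": 0, "tz": 0.0005, "wx": 0, "wy": 0, "wz": 0}, {"tx": 0, "ty": 0, "tz": 0.0005, "wx": 0, "wy": 0, "wz": 0}, {"tx": 0, "ty": 0, "tz": 0.0005, "wx": 0, "wy": 0, "wz": 0}, {"tx": 0, "ty": 0, "tz": 0.0005, "wx": 0, "wy": 0, "wz": 0}, {"tx": 0, "ty": 0, "tz": 0.0005, "wx": 0, "wy": 0, "wz": 0}, {"tx": 0, "ty": 0, "tz": 0.0005, "wx": 0, "wy": 0, "wz": 0}, {"tx": 0, "ty": 0, "tz": 0.0005, "wx": 0, "wy": 0, "wz": 0}, {"tx": 0, "ty": 0, "tz": 0.0005, "wx": 0, "wy": 0, "wz": 0}, {"tx": 0, "ty": 0, "tz": 0.0005, "wx": 0, "wy": 0, "wz": 0}, {"tx": 0, "ty": 0, "tz": 0.0005, "wx": 0, "wy": 0, "wz": 0}, {"tx": 0, "ty": 0, "tz": 0.0005, "wx": 0, "wy": 0, "wz": 0}, {"tx": 0, "ty": 0, "tz": 0.0005, "wx": 0, "wy": 0, "wz": 0}, {"tx": 0, "ty": 0, "tz": 0.0005, "wx": 0, "wy": 0, "wz": 0}]}}

```text
t: 20.42
tool_pos: [0.6095, 0.2101, 0.0885]
tool_rot: [2.076, 2.354, 0.002]
wrist_force: [-0.1, -3.2, 10.6]
width: 0.0001
grasp_force: 5.3
```

```bash
python3 -c "
from h import *
go([.473,-.049,.17],2.7)"
```

```text
t 20.4 row [-0.2401 -0.1675 -0.0817] [ 0.19 -0.1  94.47] rows>= 14
```

>>> {"name": "carry_out", "arguments": {"commands": [{"tx": 0, "ty": 0, "tz": -0.04, "wx": 0, "wy": 0, "wz": 0}, {"tx": 0, "ty": 0, "tz": -0.08, "wx": 0, "wy": 0, "wz": 0}, {"tx": -0.24, "ty": -0.1675, "tz": -0.085, "wx": 0, "wy": 0, "wz": 94.5}, {"tx": -0.24, "ty": -0.1675, "tz": -0.085, "wx": 0, "wy": 0, "wz": 94.5}, {"tx": -0.24, "ty": -0.1675, "tz": -0.085, "wx": 0, "wy": 0, "wz": 94.5}, {"tx": -0.24, "ty": -0.1675, "tz": -0.085, "wx": 0, "wy": 0, "wz": 94.5}, {"tx": -0.24, "ty": -0.1675, "tz": -0.085, "wx": 0, "wy": 0, "wz": 94.5}, {"tx": -0.24, "ty": -0.1675, "tz": -0.085, "wx": 0, "wy": 0, "wz": 94.5}, {"tx": -0.24, "ty": -0.1675, "tz": -0.085, "wx": 0, "wy": 0, "wz": 94.5}, {"tx": -0.24, "ty": -0.1675, "tz": -0.085, "wx": 0, "wy": 0, "wz": 94.5}, {"tx": -0.24, "ty": -0.1675, "tz": -0.085, "wx": 0, "wy": 0, "wz": 94.5}, {"tx": -0.24, "ty": -0.1675, "tz": -0.085, "wx": 0, "wy": 0, "wz": 94.5}, {"tx": -0.24, "ty": -0.1675, "tz": -0.085, "wx": 0, "wy": 0, "wz": 94.5}, {"tx": -0.24, "ty": -0.1675, "tz": -0.085, "wx": 0, "wy": 0, "wz": 94.5}, {"tx": -0.24, "ty": -0.1675, "tz": -0.085, "wx": 0, "wy": 0, "wz": 94.5}, {"tx": -0.24, "ty": -0.1675, "tz": -0.085, "wx": 0, "wy": 0, "wz": 94.5}, {"tx": -0.24, "ty": -0.1675, "tz": -0.085, "wx": 0, "wy": 0, "wz": 94.5}, {"tx": -0.24, "ty": -0.1675, "tz": -0.085, "wx": 0, "wy": 0, "wz": 94.5}, {"tx": -0.24, "ty": -0.1675, "tz": -0.085, "wx": 0, "wy": 0, "wz": 94.5}], "claw": 10}}

```text
t: 22.0
tool_pos: [0.4717, -0.0482, 0.1713]
tool_rot: [-3.14, -0.075, 0.0]
wrist_force: [-0.3, 0.4, -0.8]
width: 0.0822
grasp_force: 0.0
```

```bash
cat >> h.py <<'E'
def racks(cams=("scene","top"),y=(-.48,.05)):
    for n in cams:
        im=grab(n);W=cloud(im)
        m=np.isfinite(W[...,0])&(W[...,2]>.05)&(W[...,2]<.066)&(W[...,0]>.36)&(W[...,0]<.62)&(W[...,1]<y[1])&(W[...,1]>y[0])
        for k in comps(m,80):
            r=rect(W[k][:,:2]);print(n,'rack',k.sum(),r[0].round(4),'%.0f x %.0f th %.1f'%r[1:])
        for k in('gtag','rtag'):
            for q in find(W,im['color'])[k]: print(n,k,q.sum(),W[q].mean(0).round(4))
E
python3 -c "
from h import *
racks()
go([.473,-.049,.07],2.7)"
```

```text
scene rack 401 [ 0.4633 -0.3775] 108 x 49 th -4.3
scene rack 431 [ 0.4746 -0.2654] 105 x 51 th -4.6
scene rack 460 [ 0.4733 -0.1552] 106 x 47 th -7.0
scene rack 473 [ 0.4736 -0.0474] 105 x 46 th 2.0
scene gtag 136 [ 0.5095 -0.3814  0.0577]
scene gtag 202 [ 0.5194 -0.0459  0.0579]
scene gtag 167 [0.3979 0.3072 0.1025]
scene rtag 140 [ 0.5197 -0.2708  0.0579]
scene rtag 167 [ 0.5196 -0.1599  0.0587]
top rack 579 [ 0.4756 -0.2673] 105 x 48 th -4.2
top rack 550 [ 0.4656 -0.3795] 107 x 45 th -2.3
top gtag 144 [ 0.51   -0.3835  0.0632]
top gtag 116 [0.3966 0.304  0.1052]
top rtag 143 [ 0.5193 -0.2723  0.0626]
t 22.1 row [0.0012 0.0008 0.1013] [-0.01  0.    0.01] rows>= 3
```

>>> {"name": "carry_out", "arguments": {"commands": [{"tx": 0.0015, "ty": 0.0005, "tz": 0.04, "wx": 0, "wy": 0, "wz": 0}, {"tx": 0.0015, "ty": 0.0005, "tz": 0.08, "wx": 0, "wy": 0, "wz": 0}, {"tx": 0.0015, "ty": 0.0005, "tz": 0.12, "wx": 0, "wy": 0, "wz": 0}, {"tx": 0.0015, "ty": 0.0005, "tz": 0.143, "wx": 0, "wy": 0, "wz": 0}, {"tx": 0.0015, "ty": 0.0005, "tz": 0.143, "wx": 0, "wy": 0, "wz": 0}, {"tx": 0.0015, "ty": 0.0005, "tz": 0.143, "wx": 0, "wy": 0, "wz": 0}, {"tx": 0.0015, "ty": 0.0005, "tz": 0.143, "wx": 0, "wy": 0, "wz": 0}]}}

```text
t: 22.68
tool_pos: [0.4741, -0.049, 0.0293]
tool_rot: [3.14, 0.073, 0.003]
wrist_force: [0.9, -0.2, -0.2]
width: 0.0823
grasp_force: 0.0
```

>>> {"name": "carry_out", "arguments": {"commands": [{"tx": 0, "ty": 0, "tz": 0, "wx": 0, "wy": 0, "wz": 0}, {"tx": 0, "ty": 0, "tz": 0, "wx": 0, "wy": 0, "wz": 0}, {"tx": 0, "ty": 0, "tz": 0, "wx": 0, "wy": 0, "wz": 0}, {"tx": 0, "ty": 0, "tz": 0, "wx": 0, "wy": 0, "wz": 0}, {"tx": 0, "ty": 0, "tz": 0, "wx": 0, "wy": 0, "wz": 0}, {"tx": 0, "ty": 0, "tz": 0, "wx": 0, "wy": 0, "wz": 0}, {"tx": 0, "ty": 0, "tz": 0, "wx": 0, "wy": 0, "wz": 0}, {"tx": 0, "ty": 0, "tz": 0, "wx": 0, "wy": 0, "wz": 0}], "claw": 180, "squeeze": 40}}

```text
t: 23.35
tool_pos: [0.4743, -0.0492, 0.0299]
tool_rot: [3.14, 0.073, 0.005]
wrist_force: [-0.6, -0.9, 7.1]
width: 0.0448
grasp_force: 41.5
```

```bash
python3 -c "
from h import *
print(env.state()['tool_pos'])
go([.511,.353,.17],7.2)"
```

```text
[ 0.47432654 -0.04917425  0.02989234]
t 23.4 row [ 0.0557 -0.3999 -0.1404] [ 0.08 -0.17 -4.54] rows>= 11
```

>>> {"name": "carry_out", "arguments": {"commands": [{"tx": 0, "ty": 0, "tz": -0.04, "wx": 0, "wy": 0, "wz": 0}, {"tx": 0, "ty": 0, "tz": -0.08, "wx": 0, "wy": 0, "wz": 0}, {"tx": 0, "ty": 0, "tz": -0.12, "wx": 0, "wy": 0, "wz": 0}, {"tx": 0.0565, "ty": -0.4, "tz": -0.14, "wx": 0, "wy": 0, "wz": -4.5}, {"tx": 0.0565, "ty": -0.4, "tz": -0.14, "wx": 0, "wy": 0, "wz": -4.5}, {"tx": 0.0565, "ty": -0.4, "tz": -0.14, "wx": 0, "wy": 0, "wz": -4.5}, {"tx": 0.0565, "ty": -0.4, "tz": -0.14, "wx": 0, "wy": 0, "wz": -4.5}, {"tx": 0.0565, "ty": -0.4, "tz": -0.14, "wx": 0, "wy": 0, "wz": -4.5}, {"tx": 0.0565, "ty": -0.4, "tz": -0.14, "wx": 0, "wy": 0, "wz": -4.5}, {"tx": 0.0565, "ty": -0.4, "tz": -0.14, "wx": 0, "wy": 0, "wz": -4.5}, {"tx": 0.0565, "ty": -0.4, "tz": -0.14, "wx": 0, "wy": 0, "wz": -4.5}, {"tx": 0.0565, "ty": -0.4, "tz": -0.14, "wx": 0, "wy": 0, "wz": -4.5}, {"tx": 0.0565, "ty": -0.4, "tz": -0.14, "wx": 0, "wy": 0, "wz": -4.5}, {"tx": 0.0565, "ty": -0.4, "tz": -0.14, "wx": 0, "wy": 0, "wz": -4.5}, {"tx": 0.0565, "ty": -0.4, "tz": -0.14, "wx": 0, "wy": 0, "wz": -4.5}, {"tx": 0.0565, "ty": -0.4, "tz": -0.14, "wx": 0, "wy": 0, "wz": -4.5}, {"tx": 0.0565, "ty": -0.4, "tz": -0.14, "wx": 0, "wy": 0, "wz": -4.5}]}}

```text
t: 24.77
tool_pos: [0.5107, 0.352, 0.1682]
tool_rot: [3.135, 0.194, -0.002]
wrist_force: [-0.7, -0.3, -2.5]
width: 0.0453
grasp_force: 42.1
```

```bash
python3 -c "
from h import *
print(env.state()['tool_pos'])
go([.5118,.353,.121],7.2)
im=grab('scene');save(im,'nest2.png',(330,180,530,380),3)
W=cloud(im)
m=np.isfinite(W[...,0])&(W[...,2]>.195)&(W[...,2]<.22)&(W[...,0]>.4)&(W[...,0]<.62)&(W[...,1]>.28)&(W[...,1]<.43)
for q in find(W,im['color'])['gtag']: print(q.sum(),W[q].mean(0).round(4),rect(W[q][:,:2]))
"
```

```text
[0.5106883  0.35198098 0.16824341]
t 24.8 row [ 0.0013 -0.0009  0.0472] [ 0.05  0.08 -0.11] rows>= 2
135 [ 0.5095 -0.3815  0.0578] (array([ 0.50700378, -0.38065512]), 44.17892837524414, 19.293184280395508, 85.77735137939453)
71 [0.4044 0.3039 0.1062] (array([0.44570087, 0.31308807]), 115.03948974609375, 16.090307235717773, 11.260736465454102)
482 [0.5555 0.3586 0.1957] (array([0.55233063, 0.35809512]), 40.64464569091797, 19.631446838378906, -83.81935930252075)
```

View pics/nest2.png

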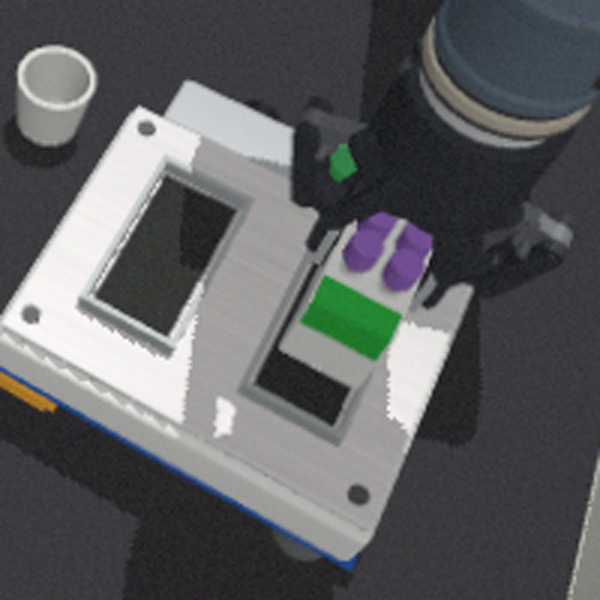

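>>> {"name": "carry_out", "arguments": {"commands": [{"tx": 0.0005, "ty": 0.0, "tz": 0.02, "wx": 0, "wy": 0, "wz": 0}, {"tx": 0.0005, "ty": 0.0, "tz": 0.032, "wx": 0, "wy": 0, "wz": 0}, {"tx": 0.0005, "ty": 0.0, "tz": 0.036, "wx": 0, "wy": 0, "wz": 0}, {"tx": 0.0005, "ty": 0.0, "tz": 0.04, "wx": 0, "wy": 0, "wz": 0}, {"tx": 0.0005, "ty": 0.0, "tz": 0.04, "wx": 0, "wy": 0, "wz": 0}, {"tx": 0.0005, "ty": 0.0, "tz": 0.04, "wx": 0, "wy": 0, "wz": 0}]}}

```text
t: 25.32
tool_pos: [0.512, 0.3533, 0.1284]
tool_rot: [3.136, 0.195, -0.0]
wrist_force: [0.3, -1.0, -1.1]
width: 0.0455
grasp_force: 42.2
```

>>> {"name": "carry_out", "arguments": {"commands": [{"tx": 0, "ty": 0, "tz": 0.003, "wx": 0, "wy": 0, "wz": 0}, {"tx": 0, "ty": 0, "tz": 0.006, "wx": 0, "wy": 0, "wz": 0}, {"tx": 0, "ty": 0, "tz": 0.007, "wx": 0, "wy": 0, "wz": 0}, {"tx": 0, "ty": 0, "tz": 0.007, "wx": 0, "wy": 0, "wz": 0}, {"tx": 0, "ty": 0, "tz": 0.007, "wx": 0, "wy": 0, "wz": 0}]}}

```text
t: 25.73
tool_pos: [0.5117, 0.3535, 0.1213]
tool_rot: [3.135, 0.196, -0.0]
wrist_force: [-0.1, 0.4, -1.9]
width: 0.0451
grasp_force: 42.2
```

>>> {"name": "carry_out", "arguments": {"commands": [{"tx": 0, "ty": 0, "tz": 0.001, "wx": 0, "wy": 0, "wz": 0}, {"tx": 0, "ty": 0, "tz": 0.001, "wx": 0, "wy": 0, "wz": 0}, {"tx": 0, "ty": 0, "tz": 0.001, "wx": 0, "wy": 0, "wz": 0}, {"tx": 0, "ty": 0, "tz": 0.001, "wx": 0, "wy": 0, "wz": 0}, {"tx": 0, "ty": 0, "tz": -0.03, "wx": 0, "wy": 0, "wz": 0}, {"tx": 0, "ty": 0, "tz": -0.07, "wx": 0, "wy": 0, "wz": 0}, {"tx": 0, "ty": 0, "tz": -0.11, "wx": 0, "wy": 0, "wz": 0}, {"tx": 0, "ty": 0, "tz": -0.11, "wx": 0, "wy": 0, "wz": 0}], "claw": 40}}

```text
t: 26.4
tool_pos: [0.5166, 0.3558, 0.2403]
tool_rot: [-3.129, -0.196, -0.026]
wrist_force: [1.1, -0.6, 0.9]
width: 0.0718
grasp_force: 0.0
```

```bash
python3 -c "
from h import *
print(env.state()['tool_pos'])
racks(('scene',))
go([.465,-.379,.17],-3)"
```

```text
[0.51663511 0.35584516 0.24031637]
scene rack 400 [ 0.4637 -0.377 ] 107 x 48 th -4.7
scene rack 437 [ 0.4737 -0.2635] 107 x 48 th -5.4
scene rack 459 [ 0.474  -0.1543] 107 x 49 th -9.0
scene gtag 133 [ 0.5094 -0.3815  0.058 ]
scene gtag 47 [0.4004 0.3161 0.1062]
scene gtag 418 [0.5565 0.3603 0.1477]
scene rtag 138 [ 0.5198 -0.2706  0.058 ]
scene rtag 166 [ 0.5197 -0.16    0.0586]
t 26.4 row [-0.1417  0.7223  0.0627] [-0.26 -0.64 10.15] rows>= 18
```

>>> {"name": "carry_out", "arguments": {"commands": [{"tx": -0.142, "ty": 0.722, "tz": 0.065, "wx": 0, "wy": 0, "wz": 10.7}, {"tx": -0.142, "ty": 0.722, "tz": 0.065, "wx": 0, "wy": 0, "wz": 10.7}, {"tx": -0.142, "ty": 0.722, "tz": 0.065, "wx": 0, "wy": 0, "wz": 10.7}, {"tx": -0.142, "ty": 0.722, "tz": 0.065, "wx": 0, "wy": 0, "wz": 10.7}, {"tx": -0.142, "ty": 0.722, "tz": 0.065, "wx": 0, "wy": 0, "wz": 10.7}, {"tx": -0.142, "ty": 0.722, "tz": 0.065, "wx": 0, "wy": 0, "wz": 10.7}, {"tx": -0.142, "ty": 0.722, "tz": 0.065, "wx": 0, "wy": 0, "wz": 10.7}, {"tx": -0.142, "ty": 0.722, "tz": 0.065, "wx": 0, "wy": 0, "wz": 10.7}, {"tx": -0.142, "ty": 0.722, "tz": 0.065, "wx": 0, "wy": 0, "wz": 10.7}, {"tx": -0.142, "ty": 0.722, "tz": 0.065, "wx": 0, "wy": 0, "wz": 10.7}, {"tx": -0.142, "ty": 0.722, "tz": 0.065, "wx": 0, "wy": 0, "wz": 10.7}, {"tx": -0.142, "ty": 0.722, "tz": 0.065, "wx": 0, "wy": 0, "wz": 10.7}, {"tx": -0.142, "ty": 0.722, "tz": 0.065, "wx": 0, "wy": 0, "wz": 10.7}, {"tx": -0.142, "ty": 0.722, "tz": 0.065, "wx": 0, "wy": 0, "wz": 10.7}, {"tx": -0.142, "ty": 0.722, "tz": 0.065, "wx": 0, "wy": 0, "wz": 10.7}, {"tx": -0.142, "ty": 0.722, "tz": 0.065, "wx": 0, "wy": 0, "wz": 10.7}, {"tx": -0.142, "ty": 0.722, "tz": 0.065, "wx": 0, "wy": 0, "wz": 10.7}, {"tx": -0.142, "ty": 0.722, "tz": 0.065, "wx": 0, "wy": 0, "wz": 10.7}, {"tx": -0.142, "ty": 0.722, "tz": 0.065, "wx": 0, "wy": 0, "wz": 10.7}, {"tx": -0.142, "ty": 0.722, "tz": 0.065, "wx": 0, "wy": 0, "wz": 10.7}], "claw": 10}}

```text
t: 28.12
tool_pos: [0.4597, -0.382, 0.165]
tool_rot: [-3.138, 0.103, 0.002]
wrist_force: [-0.1, 0.6, 0.2]
width: 0.0819
grasp_force: 0.0
```

```bash
python3 -c "
from h import *
racks(('scene',))
go([.4648,-.3785,.029],-3.5)"
```

```text
scene rack 401 [ 0.4637 -0.3782] 106 x 50 th -2.2
scene rack 425 [ 0.4744 -0.2634] 106 x 47 th -7.6
scene rack 459 [ 0.474  -0.1551] 105 x 48 th -6.4
scene gtag 135 [ 0.5096 -0.3813  0.0577]
scene gtag 171 [0.3981 0.3073 0.1026]
scene gtag 420 [0.5564 0.3604 0.1476]
scene rtag 138 [ 0.5197 -0.2707  0.0575]
scene rtag 165 [ 0.5199 -0.1604  0.0586]
t 28.2 row [ 0.0052 -0.0016  0.1361] [-0.14  0.11 -0.14] rows>= 4
```

>>> {"name": "carry_out", "arguments": {"commands": [{"tx": 0.004, "ty": -0.001, "tz": 0.03, "wx": 0, "wy": 0, "wz": 0}, {"tx": 0.004, "ty": -0.001, "tz": 0.07, "wx": 0, "wy": 0, "wz": 0}, {"tx": 0.004, "ty": -0.001, "tz": 0.11, "wx": 0, "wy": 0, "wz": 0}, {"tx": 0.004, "ty": -0.001, "tz": 0.136, "wx": 0, "wy": 0, "wz": 0}, {"tx": 0.004, "ty": -0.001, "tz": 0.136, "wx": 0, "wy": 0, "wz": 0}, {"tx": 0.004, "ty": -0.001, "tz": 0.136, "wx": 0, "wy": 0, "wz": 0}, {"tx": 0.004, "ty": -0.001, "tz": 0.136, "wx": 0, "wy": 0, "wz": 0}, {"tx": 0.004, "ty": -0.001, "tz": 0.136, "wx": 0, "wy": 0, "wz": 0}]}}

```text
t: 28.83
tool_pos: [0.4661, -0.3806, 0.0327]
tool_rot: [3.137, -0.096, 0.005]
wrist_force: [-0.8, -0.5, 0.4]
width: 0.0819
grasp_force: 0.0
```

>>> {"name": "carry_out", "arguments": {"commands": [{"tx": 0, "ty": 0, "tz": 0, "wx": 0, "wy": 0, "wz": 0}, {"tx": 0, "ty": 0, "tz": 0, "wx": 0, "wy": 0, "wz": 0}, {"tx": 0, "ty": 0, "tz": 0, "wx": 0, "wy": 0, "wz": 0}, {"tx": 0, "ty": 0, "tz": 0, "wx": 0, "wy": 0, "wz": 0}, {"tx": 0, "ty": 0, "tz": 0, "wx": 0, "wy": 0, "wz": 0}, {"tx": 0, "ty": 0, "tz": 0, "wx": 0, "wy": 0, "wz": 0}, {"tx": 0, "ty": 0, "tz": 0, "wx": 0, "wy": 0, "wz": 0}, {"tx": 0, "ty": 0, "tz": 0, "wx": 0, "wy": 0, "wz": 0}], "claw": 180, "squeeze": 40}}

```text
t: 29.5
tool_pos: [0.4652, -0.3806, 0.0318]
tool_rot: [3.138, -0.097, 0.002]
wrist_force: [-0.3, -0.3, 5.6]
width: 0.0453
grasp_force: 42.3
```

```bash
python3 -c "
from h import *
print(env.state()['tool_pos'])
go([.524,.250,.19],7.2)"
```

```text
[ 0.46524251 -0.38058631  0.03179049]
t 29.5 row [ 0.0198 -0.6327 -0.1592] [  0.1   -0.08 -10.75] rows>= 16
```

>>> {"name": "carry_out", "arguments": {"commands": [{"tx": 0, "ty": 0, "tz": -0.04, "wx": 0, "wy": 0, "wz": 0}, {"tx": 0, "ty": 0, "tz": -0.08, "wx": 0, "wy": 0, "wz": 0}, {"tx": 0, "ty": 0, "tz": -0.12, "wx": 0, "wy": 0, "wz": 0}, {"tx": 0, "ty": 0, "tz": -0.159, "wx": 0, "wy": 0, "wz": 0}, {"tx": 0.0205, "ty": -0.633, "tz": -0.159, "wx": 0, "wy": 0, "wz": -10.7}, {"tx": 0.0205, "ty": -0.633, "tz": -0.159, "wx": 0, "wy": 0, "wz": -10.7}, {"tx": 0.0205, "ty": -0.633, "tz": -0.159, "wx": 0, "wy": 0, "wz": -10.7}, {"tx": 0.0205, "ty": -0.633, "tz": -0.159, "wx": 0, "wy": 0, "wz": -10.7}, {"tx": 0.0205, "ty": -0.633, "tz": -0.159, "wx": 0, "wy": 0, "wz": -10.7}, {"tx": 0.0205, "ty": -0.633, "tz": -0.159, "wx": 0, "wy": 0, "wz": -10.7}, {"tx": 0.0205, "ty": -0.633, "tz": -0.159, "wx": 0, "wy": 0, "wz": -10.7}, {"tx": 0.0205, "ty": -0.633, "tz": -0.159, "wx": 0, "wy": 0, "wz": -10.7}, {"tx": 0.0205, "ty": -0.633, "tz": -0.159, "wx": 0, "wy": 0, "wz": -10.7}, {"tx": 0.0205, "ty": -0.633, "tz": -0.159, "wx": 0, "wy": 0, "wz": -10.7}, {"tx": 0.0205, "ty": -0.633, "tz": -0.159, "wx": 0, "wy": 0, "wz": -10.7}, {"tx": 0.0205, "ty": -0.633, "tz": -0.159, "wx": 0, "wy": 0, "wz": -10.7}, {"tx": 0.0205, "ty": -0.633, "tz": -0.159, "wx": 0, "wy": 0, "wz": -10.7}, {"tx": 0.0205, "ty": -0.633, "tz": -0.159, "wx": 0, "wy": 0, "wz": -10.7}, {"tx": 0.0205, "ty": -0.633, "tz": -0.159, "wx": 0, "wy": 0, "wz": -10.7}, {"tx": 0.0205, "ty": -0.633, "tz": -0.159, "wx": 0, "wy": 0, "wz": -10.7}]}}

```text
t: 31.17
tool_pos: [0.5245, 0.2567, 0.1895]
tool_rot: [-3.132, -0.203, -0.004]
wrist_force: [-0.9, 0.4, -1.7]
width: 0.0456
grasp_force: 42.2
```

>>> {"name": "carry_out", "arguments": {"commands": [{"tx": 0.0205, "ty": 0, "tz": 0, "wx": 0, "wy": 0, "wz": 0}]}}

```text
t: 31.25
tool_pos: [0.54, 0.2564, 0.1887]
tool_rot: [3.135, 0.205, -0.01]
wrist_force: [-0.2, -1.1, -1.9]
width: 0.0453
grasp_force: 42.2
```

```bash
python3 -c "
from h import *
print(env.state()['tool_pos'])
go([.5245,.250,.135],7.2)
im=grab('scene');W=cloud(im)
for q in find(W,im['color'])['gtag']: print(q.sum(),W[q].mean(0).round(4))"
```

```text
[0.5399763  0.25636095 0.18865959]
t 31.2 row [-0.0158  0.0043  0.0538] [-0.02  0.37  0.28] rows>= 2
40 [0.417  0.3179 0.123 ]
398 [0.5837 0.2641 0.2163]
415 [0.5564 0.3604 0.1476]
```

I added an unneeded 20 mm forward row there, so I'll take it back while lowering.

>>> {"name": "carry_out", "arguments": {"commands": [{"tx": -0.0205, "ty": 0, "tz": 0, "wx": 0, "wy": 0, "wz": 0}, {"tx": -0.0205, "ty": 0, "tz": 0.01, "wx": 0, "wy": 0, "wz": 0}, {"tx": -0.0205, "ty": 0, "tz": 0.03, "wx": 0, "wy": 0, "wz": 0}, {"tx": -0.0205, "ty": 0, "tz": 0.042, "wx": 0, "wy": 0, "wz": 0}, {"tx": -0.0205, "ty": 0, "tz": 0.045, "wx": 0, "wy": 0, "wz": 0}, {"tx": -0.0205, "ty": 0, "tz": 0.045, "wx": 0, "wy": 0, "wz": 0}, {"tx": -0.0205, "ty": 0, "tz": 0.045, "wx": 0, "wy": 0, "wz": 0}]}}

```text
t: 31.88
tool_pos: [0.5247, 0.2502, 0.1443]
tool_rot: [3.136, 0.195, -0.0]
wrist_force: [1.1, 0.1, -1.6]
width: 0.0455
grasp_force: 42.2
```

```bash
python3 -c "
from h import *
im=grab('scene');save(im,'nest1.png',(330,180,530,380),3);W=cloud(im)
for q in find(W,im['color'])['gtag']: print(q.sum(),W[q].mean(0).round(4))
print(env.state()['tool_pos'])
go([.5245,.250,.136],7.2)"
```

```text
87 [0.3962 0.3127 0.1024]
398 [0.5694 0.2571 0.1697]
416 [0.5564 0.3603 0.1477]
[0.52509219 0.25042403 0.1448134 ]
t 31.9 row [-0.0007  0.0003  0.0088] [-0.01 -0.07 -0.09] rows>= 1
```

View pics/nest1.png

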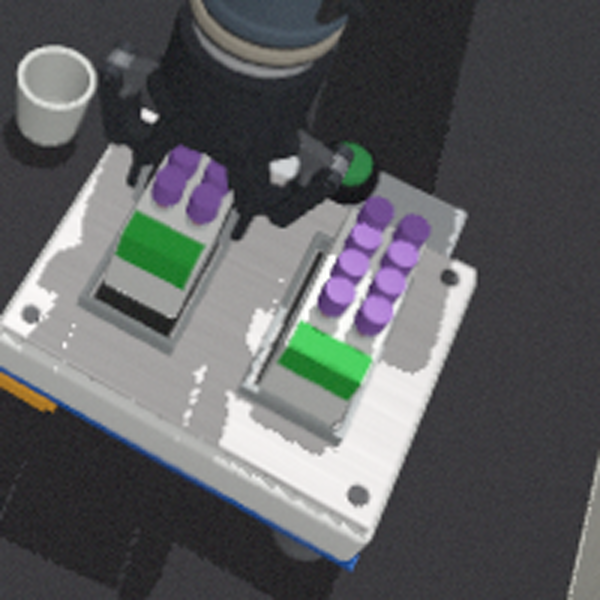

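Rack 1 sits in nest 2 at crop px (330,370). Rack 2 hovers centred over nest 1 at (155,260), and its tag offset matches to 0.2 mm, so I'm lowering it.

>>> {"name": "carry_out", "arguments": {"commands": [{"tx": 0, "ty": 0, "tz": 0.006, "wx": 0, "wy": 0, "wz": 0}, {"tx": 0, "ty": 0, "tz": 0.012, "wx": 0, "wy": 0, "wz": 0}, {"tx": 0, "ty": 0, "tz": 0.018, "wx": 0, "wy": 0, "wz": 0}, {"tx": 0, "ty": 0, "tz": 0.021, "wx": 0, "wy": 0, "wz": 0}, {"tx": 0, "ty": 0, "tz": 0.021, "wx": 0, "wy": 0, "wz": 0}, {"tx": 0, "ty": 0, "tz": 0.021, "wx": 0, "wy": 0, "wz": 0}, {"tx": 0, "ty": 0, "tz": 0.021, "wx": 0, "wy": 0, "wz": 0}]}}

```text
t: 32.52
tool_pos: [0.5246, 0.2507, 0.1233]
tool_rot: [-3.135, -0.196, -0.0]
wrist_force: [-0.4, 0.4, -1.9]
width: 0.0452
grasp_force: 42.2
```

>>> {"name": "carry_out", "arguments": {"commands": [{"tx": 0, "ty": 0, "tz": 0.001, "wx": 0, "wy": 0, "wz": 0}, {"tx": 0, "ty": 0, "tz": 0.001, "wx": 0, "wy": 0, "wz": 0}, {"tx": 0, "ty": 0, "tz": 0.001, "wx": 0, "wy": 0, "wz": 0}, {"tx": 0, "ty": 0, "tz": 0.001, "wx": 0, "wy": 0, "wz": 0}, {"tx": 0, "ty": 0, "tz": -0.03, "wx": 0, "wy": 0, "wz": 0}, {"tx": 0, "ty": 0, "tz": -0.07, "wx": 0, "wy": 0, "wz": 0}, {"tx": 0, "ty": 0, "tz": -0.11, "wx": 0, "wy": 0, "wz": 0}, {"tx": 0, "ty": 0, "tz": -0.11, "wx": 0, "wy": 0, "wz": 0}], "claw": 40}}

```text
t: 33.18
tool_pos: [0.5295, 0.2522, 0.2417]
tool_rot: [-3.132, -0.196, -0.026]
wrist_force: [1.7, 1.2, 1.5]
width: 0.0719
grasp_force: 0.0
```

```bash
python3 -c "
from h import *
racks()
im=grab('top');W=cloud(im);show(W,im['color'])
print(env.state()['tool_pos'])
go([.397,.305,.19],97)"
```

```text
scene rack 429 [ 0.474  -0.2634] 106 x 48 th -6.4
scene rack 458 [ 0.4742 -0.1551] 105 x 47 th -6.7
scene gtag 174 [0.3982 0.3072 0.1025]
scene gtag 376 [0.5695 0.2579 0.1474]
scene gtag 415 [0.5564 0.3604 0.1476]
scene rtag 138 [ 0.5198 -0.2709  0.0578]
scene rtag 167 [ 0.5196 -0.1599  0.0587]
top rack 586 [ 0.4745 -0.1569] 105 x 47 th -5.8
top rack 576 [ 0.4754 -0.2677] 104 x 48 th -4.7
top gtag 117 [0.3967 0.3041 0.1047]
top rtag 137 [ 0.519  -0.1617  0.0629]
top rtag 141 [ 0.5193 -0.2725  0.063 ]
shim 833 mean [ 0.6509 -0.1081  0.0062] z50 0.0064 rect [ 0.6529 -0.1085] 126 x 38 th -1.8
shim 607 mean [0.6129 0.1534 0.0166] z50 0.0185 rect [0.6173 0.1536] 76 x 46 th -81.7
tray 4836 mean [ 0.6189 -0.2643  0.0083] z50 0.0071 rect [ 0.6169 -0.2549] 231 x 139 th -80.3
gtag 118 mean [0.3966 0.3041 0.105 ] z50 0.1048 rect [0.3966 0.3041] 23 x 22 th -86.3
rtag 137 mean [ 0.5189 -0.1616  0.0631] z50 0.0631 rect [ 0.5186 -0.1625] 40 x 17 th 82.5
rtag 140 mean [ 0.5193 -0.2726  0.063 ] z50 0.0630 rect [ 0.5191 -0.2724] 43 x 17 th 84.8
plat 2849 mean [0.496  0.2358 0.091 ] z50 0.0909 rect [0.5001 0.2624] 237 x 162 th 7.3
[0.52429768 0.25061353 0.23380227]
t 33.3 row [-0.1196 -0.0698  0.0437] [ 4.000e-02 -5.000e-02 -8.985e+01] rows>= 13
```

```bash
python3 -c "
from h import *
go([.395,.3055,.13],7.2)"
```

```text
t 33.3 row [-0.1216 -0.0705  0.1037] [-0.   -0.05 -0.05] rows>= 5
```

>>> {"name": "carry_out", "arguments": {"commands": [{"tx": -0.1215, "ty": -0.0705, "tz": 0, "wx": 0, "wy": 0, "wz": 0}, {"tx": -0.1215, "ty": -0.0705, "tz": 0, "wx": 0, "wy": 0, "wz": 0}, {"tx": -0.1215, "ty": -0.0705, "tz": 0, "wx": 0, "wy": 0, "wz": 0}, {"tx": -0.1215, "ty": -0.0705, "tz": 0, "wx": 0, "wy": 0, "wz": 0}, {"tx": -0.1215, "ty": -0.0705, "tz": 0.03, "wx": 0, "wy": 0, "wz": 0}, {"tx": -0.1215, "ty": -0.0705, "tz": 0.07, "wx": 0, "wy": 0, "wz": 0}, {"tx": -0.1215, "ty": -0.0705, "tz": 0.1, "wx": 0, "wy": 0, "wz": 0}, {"tx": -0.1215, "ty": -0.0705, "tz": 0.115, "wx": 0, "wy": 0, "wz": 0}, {"tx": -0.1215, "ty": -0.0705, "tz": 0.115, "wx": 0, "wy": 0, "wz": 0}, {"tx": -0.1215, "ty": -0.0705, "tz": 0.115, "wx": 0, "wy": 0, "wz": 0}], "claw": 255}}

```text
t: 34.17
tool_pos: [0.3941, 0.3048, 0.1167]
tool_rot: [3.134, 0.196, -0.007]
wrist_force: [-0.2, 0.6, -0.3]
width: 0.0002
grasp_force: 0.0
```

>>> {"name": "carry_out", "arguments": {"commands": [{"tx": 0, "ty": 0, "tz": 0.008, "wx": 0, "wy": 0, "wz": 0}, {"tx": 0, "ty": 0, "tz": 0.012, "wx": 0, "wy": 0, "wz": 0}, {"tx": 0, "ty": 0, "tz": 0.015, "wx": 0, "wy": 0, "wz": 0}, {"tx": 0, "ty": 0, "tz": 0.017, "wx": 0, "wy": 0, "wz": 0}, {"tx": 0, "ty": 0, "tz": 0.017, "wx": 0, "wy": 0, "wz": 0}, {"tx": 0, "ty": 0, "tz": 0.017, "wx": 0, "wy": 0, "wz": 0}]}}

```text
t: 34.67
tool_pos: [0.3956, 0.3056, 0.1019]
tool_rot: [-3.135, -0.196, -0.002]
wrist_force: [0.8, -0.9, 2.3]
width: 0.0
grasp_force: 1.0
```

>>> {"name": "carry_out", "arguments": {"commands": [{"tx": 0, "ty": 0, "tz": 0.002, "wx": 0, "wy": 0, "wz": 0}, {"tx": 0, "ty": 0, "tz": 0.004, "wx": 0, "wy": 0, "wz": 0}, {"tx": 0, "ty": 0, "tz": 0.006, "wx": 0, "wy": 0, "wz": 0}, {"tx": 0, "ty": 0, "tz": 0.006, "wx": 0, "wy": 0, "wz": 0}, {"tx": 0, "ty": 0, "tz": 0.006, "wx": 0, "wy": 0, "wz": 0}, {"tx": 0, "ty": 0, "tz": 0.006, "wx": 0, "wy": 0, "wz": 0}]}}

```text
t: 35.17
tool_pos: [0.3956, 0.3057, 0.0977]
tool_rot: [-3.135, -0.196, -0.004]
wrist_force: [-2.7, -2.5, 21.4]
width: -0.0001
grasp_force: 10.5
```

>>> {"name": "carry_out", "arguments": {"commands": [{"tx": 0, "ty": 0, "tz": -0.01, "wx": 0, "wy": 0, "wz": 0}, {"tx": 0, "ty": 0, "tz": -0.05, "wx": 0, "wy": 0, "wz": 0}, {"tx": 0, "ty": 0, "tz": -0.09, "wx": 0, "wy": 0, "wz": 0}, {"tx": 0, "ty": 0, "tz": -0.13, "wx": 0, "wy": 0, "wz": 0}, {"tx": 0, "ty": 0, "tz": -0.13, "wx": 0, "wy": 0, "wz": 0}], "claw": 10}}

```text
t: 35.58
tool_pos: [0.3992, 0.3077, 0.2322]
tool_rot: [-3.13, -0.196, -0.022]
wrist_force: [0.1, 0.7, -0.7]
width: 0.0604
grasp_force: 0.0
```

Run:
```python
from h import *
for n in("scene","top"):
    im=grab(n);W=cloud(im);hsv=cv2.cvtColor(im['color'],cv2.COLOR_RGB2HSV).astype(int);H,S=hsv[...,0],hsv[...,1]
    red=np.isfinite(W[...,0])&((H<6)|(H>174))&(S>150)&(W[...,0]>.54)&(W[...,0]<.72)
    for nm,m in(('all',red&(W[...,2]<.03)),('frame',red&(W[...,2]>.0135)&(W[...,2]<.03)),('floor',red&(W[...,2]<.0115))):
        for k in comps(m,60):
            r=rect(W[k][:,:2]);print(n,nm,k.sum(),W[k].mean(0).round(4),r[0].round(4),'%.0f x %.0f th %.1f'%r[1:])
save(im,'tray.png',(340,140,470,240),6)
racks(('scene','top'))
print(env.state()['tool_pos'])
```

```text
scene all 3700 [ 0.6207 -0.2581  0.0079] [ 0.6152 -0.2674] 208 x 139 th -81.1
scene frame 300 [ 0.6284 -0.3116  0.0166] [ 0.6265 -0.3127] 123 x 67 th 9.2
scene frame 324 [ 0.6141 -0.2136  0.0174] [ 0.6094 -0.2147] 121 x 67 th 8.8
scene floor 1447 [ 0.6269 -0.2455  0.0056] [ 0.6159 -0.2673] 208 x 137 th -81.2
scene floor 713 [ 0.6242 -0.3213  0.0054] [ 0.6251 -0.319 ] 112 x 49 th 9.6
scene floor 785 [ 0.6068 -0.2209  0.0064] [ 0.6068 -0.2207] 109 x 51 th 8.2
top all 4818 [ 0.6192 -0.2646  0.0083] [ 0.622  -0.2669] 206 x 134 th -80.6
top frame 347 [ 0.6298 -0.3135  0.0182] [ 0.6288 -0.3155] 121 x 65 th 9.4
top frame 344 [ 0.6122 -0.2172  0.0181] [ 0.6123 -0.2164] 122 x 62 th 9.5
top floor 1919 [ 0.6144 -0.2593  0.0063] [ 0.622  -0.2669] 206 x 134 th -80.6
top floor 1058 [ 0.6307 -0.3182  0.0067] [ 0.631  -0.3177] 112 x 54 th 9.9
top floor 1032 [ 0.6137 -0.2185  0.0067] [ 0.6141 -0.2185] 112 x 52 th 9.0
scene rack 431 [ 0.4741 -0.2646] 105 x 50 th -4.6
scene rack 466 [ 0.474  -0.1545] 105 x 47 th -7.9
scene gtag 172 [0.3982 0.3073 0.1026]
scene gtag 375 [0.5694 0.258  0.1472]
scene gtag 418 [0.5564 0.3603 0.1477]
scene rtag 137 [ 0.5198 -0.2707  0.0579]
scene rtag 167 [ 0.5196 -0.1599  0.0587]
top rack 581 [ 0.4743 -0.1568] 106 x 46 th -6.3
top rack 563 [ 0.4754 -0.2672] 104 x 48 th -4.2
top gtag 126 [0.5681 0.2557 0.1534]
top gtag 122 [0.5549 0.3575 0.1536]
top gtag 46 [0.3917 0.3054 0.1046]
top rtag 140 [ 0.5189 -0.1617  0.0631]
top rtag 142 [ 0.5193 -0.2721  0.0631]
[0.39407117 0.30502113 0.22434814]
```

View pics/tray.png

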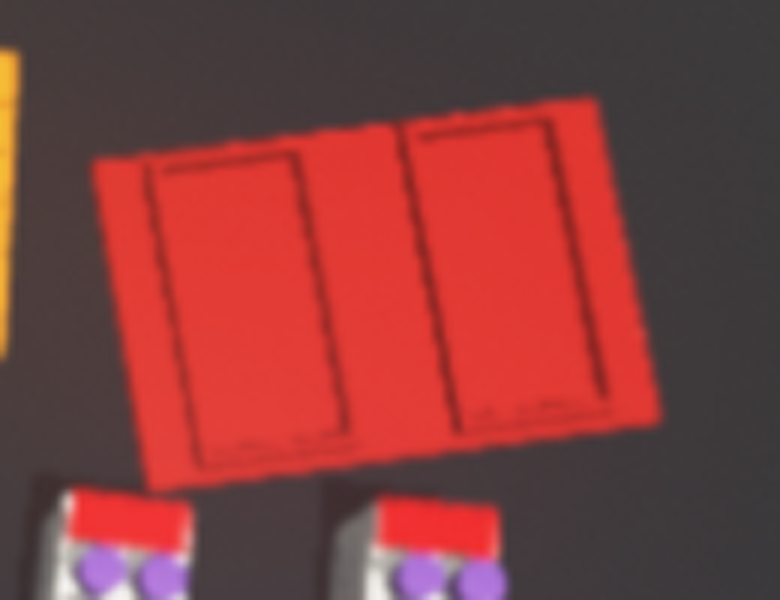

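```bash
python3 -c "
from h import *
go([.4748,-.266,.17],-4.7)"
```

```text
t 35.8 row [0.0092 0.5766 0.0547] [ 0.05  0.13 11.84] rows>= 14
```

>>> {"name": "carry_out", "arguments": {"commands": [{"tx": 0.009, "ty": 0.5765, "tz": 0.055, "wx": 0, "wy": 0, "wz": 11.8}, {"tx": 0.009, "ty": 0.5765, "tz": 0.055, "wx": 0, "wy": 0, "wz": 11.8}, {"tx": 0.009, "ty": 0.5765, "tz": 0.055, "wx": 0, "wy": 0, "wz": 11.8}, {"tx": 0.009, "ty": 0.5765, "tz": 0.055, "wx": 0, "wy": 0, "wz": 11.8}, {"tx": 0.009, "ty": 0.5765, "tz": 0.055, "wx": 0, "wy": 0, "wz": 11.8}, {"tx": 0.009, "ty": 0.5765, "tz": 0.055, "wx": 0, "wy": 0, "wz": 11.8}, {"tx": 0.009, "ty": 0.5765, "tz": 0.055, "wx": 0, "wy": 0, "wz": 11.8}, {"tx": 0.009, "ty": 0.5765, "tz": 0.055, "wx": 0, "wy": 0, "wz": 11.8}, {"tx": 0.009, "ty": 0.5765, "tz": 0.055, "wx": 0, "wy": 0, "wz": 11.8}, {"tx": 0.009, "ty": 0.5765, "tz": 0.055, "wx": 0, "wy": 0, "wz": 11.8}, {"tx": 0.009, "ty": 0.5765, "tz": 0.055, "wx": 0, "wy": 0, "wz": 11.8}, {"tx": 0.009, "ty": 0.5765, "tz": 0.055, "wx": 0, "wy": 0, "wz": 11.8}, {"tx": 0.009, "ty": 0.5765, "tz": 0.055, "wx": 0, "wy": 0, "wz": 11.8}, {"tx": 0.009, "ty": 0.5765, "tz": 0.055, "wx": 0, "wy": 0, "wz": 11.8}, {"tx": 0.009, "ty": 0.5765, "tz": 0.055, "wx": 0, "wy": 0, "wz": 11.8}, {"tx": 0.009, "ty": 0.5765, "tz": 0.055, "wx": 0, "wy": 0, "wz": 11.8}, {"tx": 0.009, "ty": 0.5765, "tz": 0.055, "wx": 0, "wy": 0, "wz": 11.8}, {"tx": 0.009, "ty": 0.5765, "tz": 0.055, "wx": 0, "wy": 0, "wz": 11.8}]}}

```text
t: 37.28
tool_pos: [0.4746, -0.2632, 0.1691]
tool_rot: [-3.136, 0.126, 0.005]
wrist_force: [-0.1, 0.1, -0.3]
width: 0.082
grasp_force: 0.0
```

```bash
python3 -c "
from h import *
racks(('scene',))
go([.4745,-.266,.030],-5)"
```

```text
scene rack 434 [ 0.4742 -0.2616] 108 x 47 th -9.3
scene rack 459 [ 0.4735 -0.1546] 106 x 48 th -6.1
scene gtag 170 [0.3982 0.3073 0.1027]
scene gtag 374 [0.5695 0.2578 0.1473]
scene gtag 418 [0.5565 0.3604 0.1478]
scene rtag 138 [ 0.5198 -0.2706  0.0577]
scene rtag 162 [ 0.5199 -0.16    0.0588]
t 37.3 row [1.000e-04 3.000e-03 1.396e-01] [-0.11  0.13  0.44] rows>= 4
```

>>> {"name": "carry_out", "arguments": {"commands": [{"tx": 0, "ty": 0, "tz": 0.03, "wx": 0, "wy": 0, "wz": 0}, {"tx": 0, "ty": 0, "tz": 0.07, "wx": 0, "wy": 0, "wz": 0}, {"tx": 0, "ty": 0, "tz": 0.11, "wx": 0, "wy": 0, "wz": 0}, {"tx": 0, "ty": 0, "tz": 0.138, "wx": 0, "wy": 0, "wz": 0}, {"tx": 0, "ty": 0, "tz": 0.138, "wx": 0, "wy": 0, "wz": 0}, {"tx": 0, "ty": 0, "tz": 0.138, "wx": 0, "wy": 0, "wz": 0}, {"tx": 0, "ty": 0, "tz": 0.138, "wx": 0, "wy": 0, "wz": 0}, {"tx": 0, "ty": 0, "tz": 0.138, "wx": 0, "wy": 0, "wz": 0}]}}

```text
t: 38.0
tool_pos: [0.4772, -0.266, 0.0346]
tool_rot: [3.136, -0.126, 0.005]
wrist_force: [0.9, -0.3, 0.4]
width: 0.0819
grasp_force: 0.0
```

>>> {"name": "carry_out", "arguments": {"commands": [{"tx": 0, "ty": 0, "tz": 0, "wx": 0, "wy": 0, "wz": 0}, {"tx": 0, "ty": 0, "tz": 0, "wx": 0, "wy": 0, "wz": 0}, {"tx": 0, "ty": 0, "tz": 0, "wx": 0, "wy": 0, "wz": 0}, {"tx": 0, "ty": 0, "tz": 0, "wx": 0, "wy": 0, "wz": 0}, {"tx": 0, "ty": 0, "tz": 0, "wx": 0, "wy": 0, "wz": 0}, {"tx": 0, "ty": 0, "tz": 0, "wx": 0, "wy": 0, "wz": 0}, {"tx": 0, "ty": 0, "tz": 0, "wx": 0, "wy": 0, "wz": 0}, {"tx": 0, "ty": 0, "tz": 0, "wx": 0, "wy": 0, "wz": 0}], "claw": 180, "squeeze": 40}}

```text
t: 38.67
tool_pos: [0.4765, -0.2663, 0.0337]
tool_rot: [3.137, -0.127, 0.003]
wrist_force: [0.5, 0.6, 5.4]
width: 0.0454
grasp_force: 41.8
```

```bash
python3 -c "
from h import *
print(env.state()['tool_pos'])
go([.628,-.315,.095],9.4)"
```

```text
[ 0.47651242 -0.26628987  0.03374756]
t 38.7 row [ 0.1551  0.0364 -0.0608] [  0.12  -0.12 -14.05] rows>= 5
```

>>> {"name": "carry_out", "arguments": {"commands": [{"tx": 0, "ty": 0, "tz": -0.03, "wx": 0, "wy": 0, "wz": 0}, {"tx": 0, "ty": 0, "tz": -0.061, "wx": 0, "wy": 0, "wz": 0}, {"tx": 0.157, "ty": 0.0365, "tz": -0.061, "wx": 0, "wy": 0, "wz": -14}, {"tx": 0.157, "ty": 0.0365, "tz": -0.061, "wx": 0, "wy": 0, "wz": -14}, {"tx": 0.157, "ty": 0.0365, "tz": -0.061, "wx": 0, "wy": 0, "wz": -14}, {"tx": 0.157, "ty": 0.0365, "tz": -0.061, "wx": 0, "wy": 0, "wz": -14}, {"tx": 0.157, "ty": 0.0365, "tz": -0.061, "wx": 0, "wy": 0, "wz": -14}, {"tx": 0.157, "ty": 0.0365, "tz": -0.061, "wx": 0, "wy": 0, "wz": -14}, {"tx": 0.157, "ty": 0.0365, "tz": -0.061, "wx": 0, "wy": 0, "wz": -14}, {"tx": 0.157, "ty": 0.0365, "tz": -0.03, "wx": 0, "wy": 0, "wz": -14}, {"tx": 0.157, "ty": 0.0365, "tz": -0.025, "wx": 0, "wy": 0, "wz": -14}, {"tx": 0.157, "ty": 0.0365, "tz": -0.025, "wx": 0, "wy": 0, "wz": -14}, {"tx": 0.157, "ty": 0.0365, "tz": -0.025, "wx": 0, "wy": 0, "wz": -14}]}}

```text
t: 39.75
tool_pos: [0.6278, -0.3139, 0.0569]
tool_rot: [-3.129, -0.255, 0.004]
wrist_force: [0.7, -0.8, -1.9]
width: 0.0454
grasp_force: 42.1
```

```bash
python3 -c "
from h import *
im=grab('scene');save(im,'trayB.png',(90,110,250,240),4);W=cloud(im)
for q in find(W,im['color'])['rtag']: print(q.sum(),W[q].mean(0).round(4))
print(env.state()['tool_pos'])
go([.6297,-.3147,.0405],9.4)"
```

```text
165 [ 0.5196 -0.16    0.0585]
172 [ 0.6707 -0.3042  0.0811]
[ 0.62878345 -0.31451957  0.05790485]
t 39.8 row [0.0009 0.0003 0.0174] [-0.01  0.01 -0.08] rows>= 1
```

View pics/trayB.png

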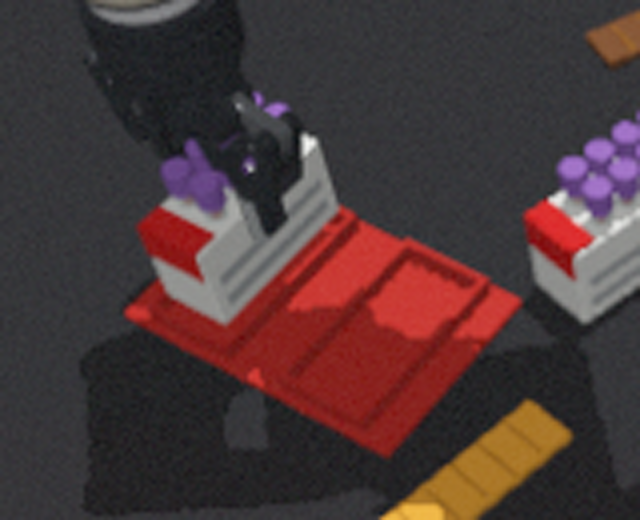

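>>> {"name": "carry_out", "arguments": {"commands": [{"tx": 0.0005, "ty": 0.0015, "tz": 0.001, "wx": 0, "wy": 0, "wz": 0}, {"tx": 0.0005, "ty": 0.0015, "tz": 0.003, "wx": 0, "wy": 0, "wz": 0}, {"tx": 0.0005, "ty": 0.0015, "tz": 0.006, "wx": 0, "wy": 0, "wz": 0}, {"tx": 0.0005, "ty": 0.0015, "tz": 0.009, "wx": 0, "wy": 0, "wz": 0}, {"tx": 0.0005, "ty": 0.0015, "tz": 0.01, "wx": 0, "wy": 0, "wz": 0}, {"tx": 0.0005, "ty": 0.0015, "tz": 0.01, "wx": 0, "wy": 0, "wz": 0}, {"tx": 0.0005, "ty": 0.0015, "tz": 0.01, "wx": 0, "wy": 0, "wz": 0}]}}

```text
t: 40.38
tool_pos: [0.6299, -0.3159, 0.0471]
tool_rot: [-3.131, -0.256, 0.0]
wrist_force: [-0.9, 0.2, -1.8]
width: 0.0454
grasp_force: 42.1
```

>>> {"name": "carry_out", "arguments": {"commands": [{"tx": 0, "ty": 0, "tz": 0.003, "wx": 0, "wy": 0, "wz": 0}, {"tx": 0, "ty": 0, "tz": 0.006, "wx": 0, "wy": 0, "wz": 0}, {"tx": 0, "ty": 0, "tz": 0.007, "wx": 0, "wy": 0, "wz": 0}, {"tx": 0, "ty": 0, "tz": 0.007, "wx": 0, "wy": 0, "wz": 0}, {"tx": 0, "ty": 0, "tz": 0.007, "wx": 0, "wy": 0, "wz": 0}]}}

```text
t: 40.8
tool_pos: [0.63, -0.3159, 0.0402]
tool_rot: [-3.131, -0.256, 0.0]
wrist_force: [0.4, 0.2, -1.3]
width: 0.0454
grasp_force: 42.2
```

>>> {"name": "carry_out", "arguments": {"commands": [{"tx": 0, "ty": 0, "tz": 0, "wx": 0, "wy": 0, "wz": 0}, {"tx": 0, "ty": 0, "tz": 0, "wx": 0, "wy": 0, "wz": 0}, {"tx": 0, "ty": 0, "tz": 0, "wx": 0, "wy": 0, "wz": 0}, {"tx": 0, "ty": 0, "tz": 0, "wx": 0, "wy": 0, "wz": 0}, {"tx": 0, "ty": 0, "tz": -0.03, "wx": 0, "wy": 0, "wz": 0}, {"tx": 0, "ty": 0, "tz": -0.07, "wx": 0, "wy": 0, "wz": 0}, {"tx": 0, "ty": 0, "tz": -0.11, "wx": 0, "wy": 0, "wz": 0}, {"tx": 0, "ty": 0, "tz": -0.13, "wx": 0, "wy": 0, "wz": 0}], "claw": 30}}

```text
t: 41.47
tool_pos: [0.6322, -0.3174, 0.176]
tool_rot: [3.126, 0.256, 0.01]
wrist_force: [1.3, -1.1, 0.8]
width: 0.0755
grasp_force: 0.0
```

```bash
python3 -c "
from h import *
racks(('scene',))
go([.474,-.156,.15],-6.3)"
```

```text
scene rack 140 [ 0.5967 -0.3027] 48 x 18 th 7.9
scene rack 458 [ 0.4733 -0.1554] 106 x 48 th -6.0
scene gtag 170 [0.3982 0.3072 0.1025]
scene gtag 377 [0.5696 0.2578 0.1473]
scene gtag 419 [0.5564 0.3604 0.1477]
scene rtag 166 [ 0.5196 -0.1598  0.0587]
scene rtag 164 [ 0.673  -0.3062  0.0643]
t 41.5 row [-0.1316 -0.1866  0.0263] [ 0.51 -0.67 15.66] rows>= 6
```

>>> {"name": "carry_out", "arguments": {"commands": [{"tx": -0.1315, "ty": -0.1865, "tz": 0.005, "wx": 0, "wy": 0, "wz": 15.7}, {"tx": -0.1315, "ty": -0.1865, "tz": 0.005, "wx": 0, "wy": 0, "wz": 15.7}, {"tx": -0.1315, "ty": -0.1865, "tz": 0.005, "wx": 0, "wy": 0, "wz": 15.7}, {"tx": -0.1315, "ty": -0.1865, "tz": 0.005, "wx": 0, "wy": 0, "wz": 15.7}, {"tx": -0.1315, "ty": -0.1865, "tz": 0.005, "wx": 0, "wy": 0, "wz": 15.7}, {"tx": -0.1315, "ty": -0.1865, "tz": 0.005, "wx": 0, "wy": 0, "wz": 15.7}, {"tx": -0.1315, "ty": -0.1865, "tz": 0.005, "wx": 0, "wy": 0, "wz": 15.7}, {"tx": -0.1315, "ty": -0.1865, "tz": 0.005, "wx": 0, "wy": 0, "wz": 15.7}, {"tx": -0.1315, "ty": -0.1865, "tz": 0.005, "wx": 0, "wy": 0, "wz": 15.7}, {"tx": -0.1315, "ty": -0.1865, "tz": 0.005, "wx": 0, "wy": 0, "wz": 15.7}], "claw": 10}}

```text
t: 42.35
tool_pos: [0.4717, -0.1547, 0.1656]
tool_rot: [3.135, -0.175, 0.004]
wrist_force: [-0.3, -0.5, -0.3]
width: 0.0822
grasp_force: 0.0
```

```bash
python3 -c "
from h import *
racks(('scene',),y=(-.22,.05))
go([.474,-.1565,.032],-6.3);print(env.state()['tool_pos'])"
```

```text
scene rack 461 [ 0.4742 -0.1563] 105 x 49 th -5.9
scene gtag 170 [0.398  0.3072 0.1025]
scene gtag 377 [0.5695 0.2578 0.1471]
scene gtag 421 [0.5564 0.3603 0.1477]
scene rtag 161 [ 0.5199 -0.1601  0.0587]
scene rtag 165 [ 0.6729 -0.3061  0.0644]
t 42.4 row [0.0025 0.0015 0.1335] [ 0.05 -0.11 -0.1 ] rows>= 4
[ 0.47144496 -0.15460683  0.16547549]
```

>>> {"name": "carry_out", "arguments": {"commands": [{"tx": 0.002, "ty": 0.0015, "tz": 0.03, "wx": 0, "wy": 0, "wz": 0}, {"tx": 0.002, "ty": 0.0015, "tz": 0.07, "wx": 0, "wy": 0, "wz": 0}, {"tx": 0.002, "ty": 0.0015, "tz": 0.11, "wx": 0, "wy": 0, "wz": 0}, {"tx": 0.002, "ty": 0.0015, "tz": 0.134, "wx": 0, "wy": 0, "wz": 0}, {"tx": 0.002, "ty": 0.0015, "tz": 0.134, "wx": 0, "wy": 0, "wz": 0}, {"tx": 0.002, "ty": 0.0015, "tz": 0.134, "wx": 0, "wy": 0, "wz": 0}, {"tx": 0.002, "ty": 0.0015, "tz": 0.134, "wx": 0, "wy": 0, "wz": 0}, {"tx": 0.002, "ty": 0.0015, "tz": 0.134, "wx": 0, "wy": 0, "wz": 0}]}}

```text
t: 43.07
tool_pos: [0.4733, -0.1559, 0.0329]
tool_rot: [3.135, -0.174, 0.005]
wrist_force: [-0.0, 0.0, -0.2]
width: 0.0818
grasp_force: 0.0
```

>>> {"name": "carry_out", "arguments": {"commands": [{"tx": 0, "ty": 0, "tz": 0, "wx": 0, "wy": 0, "wz": 0}, {"tx": 0, "ty": 0, "tz": 0, "wx": 0, "wy": 0, "wz": 0}, {"tx": 0, "ty": 0, "tz": 0, "wx": 0, "wy": 0, "wz": 0}, {"tx": 0, "ty": 0, "tz": 0, "wx": 0, "wy": 0, "wz": 0}, {"tx": 0, "ty": 0, "tz": 0, "wx": 0, "wy": 0, "wz": 0}, {"tx": 0, "ty": 0, "tz": 0, "wx": 0, "wy": 0, "wz": 0}, {"tx": 0, "ty": 0, "tz": 0, "wx": 0, "wy": 0, "wz": 0}, {"tx": 0, "ty": 0, "tz": 0, "wx": 0, "wy": 0, "wz": 0}], "claw": 180, "squeeze": 40}}

```text
t: 43.73
tool_pos: [0.4724, -0.1554, 0.0326]
tool_rot: [3.136, -0.174, 0.003]
wrist_force: [-1.1, -0.0, 7.3]
width: 0.0452
grasp_force: 41.8
```

```bash
python3 -c "
from h import *
print(env.state()['tool_pos'])
go([.612,-.217,.095],9.4)"
```

```text
[ 0.4724415  -0.1553737   0.03256158]
t 43.7 row [ 0.1456  0.0459 -0.0621] [  0.08  -0.11 -15.74] rows>= 4
```

>>> {"name": "carry_out", "arguments": {"commands": [{"tx": 0, "ty": 0, "tz": -0.03, "wx": 0, "wy": 0, "wz": 0}, {"tx": 0, "ty": 0, "tz": -0.062, "wx": 0, "wy": 0, "wz": 0}, {"tx": 0.144, "ty": 0.047, "tz": -0.062, "wx": 0, "wy": 0, "wz": -15.7}, {"tx": 0.144, "ty": 0.047, "tz": -0.062, "wx": 0, "wy": 0, "wz": -15.7}, {"tx": 0.144, "ty": 0.047, "tz": -0.062, "wx": 0, "wy": 0, "wz": -15.7}, {"tx": 0.144, "ty": 0.047, "tz": -0.062, "wx": 0, "wy": 0, "wz": -15.7}, {"tx": 0.144, "ty": 0.047, "tz": -0.062, "wx": 0, "wy": 0, "wz": -15.7}, {"tx": 0.144, "ty": 0.047, "tz": -0.062, "wx": 0, "wy": 0, "wz": -15.7}, {"tx": 0.144, "ty": 0.047, "tz": -0.062, "wx": 0, "wy": 0, "wz": -15.7}, {"tx": 0.144, "ty": 0.047, "tz": -0.03, "wx": 0, "wy": 0, "wz": -15.7}, {"tx": 0.144, "ty": 0.047, "tz": -0.025, "wx": 0, "wy": 0, "wz": -15.7}, {"tx": 0.144, "ty": 0.047, "tz": -0.025, "wx": 0, "wy": 0, "wz": -15.7}, {"tx": 0.144, "ty": 0.047, "tz": -0.025, "wx": 0, "wy": 0, "wz": -15.7}, {"tx": 0.144, "ty": 0.047, "tz": -0.025, "wx": 0, "wy": 0, "wz": -15.7}]}}

```text
t: 44.9
tool_pos: [0.6098, -0.2176, 0.0572]
tool_rot: [3.131, 0.256, 0.001]
wrist_force: [0.2, -0.6, -1.2]
width: 0.0457
grasp_force: 42.0
```

```bash
python3 -c "
from h import *
im=grab('scene');W=cloud(im)
for q in find(W,im['color'])['rtag']: print(q.sum(),W[q].mean(0).round(4))
print(env.state()['tool_pos'])
go([.6101,-.2177,.0395],9.4)"
```

```text
165 [ 0.673  -0.3059  0.0643]
187 [ 0.6565 -0.2088  0.0818]
[ 0.61014573 -0.21783138  0.05755031]
t 45.0 row [-0.     -0.0002  0.0181] [ 0.06 -0.07 -0.05] rows>= 1
```

>>> {"name": "carry_out", "arguments": {"commands": [{"tx": 0, "ty": 0, "tz": 0.003, "wx": 0, "wy": 0, "wz": 0}, {"tx": 0, "ty": 0, "tz": 0.006, "wx": 0, "wy": 0, "wz": 0}, {"tx": 0, "ty": 0, "tz": 0.009, "wx": 0, "wy": 0, "wz": 0}, {"tx": 0, "ty": 0, "tz": 0.011, "wx": 0, "wy": 0, "wz": 0}, {"tx": 0, "ty": 0, "tz": 0.011, "wx": 0, "wy": 0, "wz": 0}, {"tx": 0, "ty": 0, "tz": 0.011, "wx": 0, "wy": 0, "wz": 0}]}}

```text
t: 45.45
tool_pos: [0.6095, -0.2175, 0.045]
tool_rot: [-3.131, -0.256, 0.001]
wrist_force: [0.2, 0.6, -1.9]
width: 0.0454
grasp_force: 42.1
```

>>> {"name": "carry_out", "arguments": {"commands": [{"tx": 0, "ty": 0, "tz": 0.003, "wx": 0, "wy": 0, "wz": 0}, {"tx": 0, "ty": 0, "tz": 0.006, "wx": 0, "wy": 0, "wz": 0}, {"tx": 0, "ty": 0, "tz": 0.007, "wx": 0, "wy": 0, "wz": 0}, {"tx": 0, "ty": 0, "tz": 0.007, "wx": 0, "wy": 0, "wz": 0}, {"tx": 0, "ty": 0, "tz": 0.007, "wx": 0, "wy": 0, "wz": 0}]}}

```text
t: 45.87
tool_pos: [0.6098, -0.2177, 0.0387]
tool_rot: [3.131, 0.256, 0.0]
wrist_force: [-1.4, 0.6, 1.9]
width: 0.0455
grasp_force: 42.5
```

Touched down. Next: release, retreat and check everything.

>>> {"name": "carry_out", "arguments": {"commands": [{"tx": 0, "ty": 0, "tz": 0, "wx": 0, "wy": 0, "wz": 0}, {"tx": 0, "ty": 0, "tz": 0, "wx": 0, "wy": 0, "wz": 0}, {"tx": 0, "ty": 0, "tz": 0, "wx": 0, "wy": 0, "wz": 0}, {"tx": 0, "ty": 0, "tz": 0, "wx": 0, "wy": 0, "wz": 0}, {"tx": 0, "ty": 0, "tz": -0.03, "wx": 0, "wy": 0, "wz": 0}, {"tx": 0, "ty": 0, "tz": -0.07, "wx": 0, "wy": 0, "wz": 0}, {"tx": 0, "ty": 0, "tz": -0.11, "wx": 0, "wy": 0, "wz": 0}, {"tx": 0, "ty": 0, "tz": -0.16, "wx": 0, "wy": 0, "wz": 0}, {"tx": -0.1, "ty": -0.15, "tz": -0.18, "wx": 0, "wy": 0, "wz": 0}, {"tx": -0.1, "ty": -0.15, "tz": -0.18, "wx": 0, "wy": 0, "wz": 0}, {"tx": -0.1, "ty": -0.15, "tz": -0.18, "wx": 0, "wy": 0, "wz": 0}, {"tx": -0.1, "ty": -0.15, "tz": -0.18, "wx": 0, "wy": 0, "wz": 0}, {"tx": -0.1, "ty": -0.15, "tz": -0.18, "wx": 0, "wy": 0, "wz": 0}, {"tx": -0.1, "ty": -0.15, "tz": -0.18, "wx": 0, "wy": 0, "wz": 0}], "claw": 30}}

```text
t: 47.03
tool_pos: [0.4829, -0.0824, 0.2189]
tool_rot: [-3.129, -0.26, 0.005]
wrist_force: [0.8, -0.5, -0.4]
width: 0.0753
grasp_force: 0.0
```

```bash
python3 -c "
from h import *
im=grab('scene');W=cloud(im);save(im,'final.png',s=1.42);f=find(W,im['color'])
for k in('gtag','rtag','shim'):
  for q in f[k]: print(k,q.sum(),W[q].mean(0).round(4),rect(W[q][:,:2])[3])
held(.015)
print(env.state()['tool_pos'],env.state()['width'])"
```

```text
gtag 172 [0.398  0.3072 0.1024] -3.9309616088867188
gtag 377 [0.5696 0.2579 0.1473] -83.35076236724854
gtag 415 [0.5564 0.3603 0.1477] -81.33289337158203
rtag 165 [ 0.673  -0.3061  0.0645] -79.56364250183105
rtag 188 [ 0.6564 -0.209   0.0638] -81.58359050750732
shim 764 [ 0.6521 -0.1061  0.0058] -2.1788558959960938
shim 721 [0.6154 0.1597 0.0168] -84.90209245681763
scene 419 slope [0.002  0.0041] z 0.0181 mean [0.6137 0.1507 0.0181] [0.6138 0.1515] 65 x 32 th -82.0 ymax 0.1858
top 305 slope [-0.0183 -0.0056] z 0.0190 mean [0.6137 0.1522 0.019 ] [0.6136 0.1533] 72 x 30 th -83.2 ymax 0.1894
[ 0.48797878 -0.08660025  0.2187699 ] 0.07500896557106586
```

View pics/final.png

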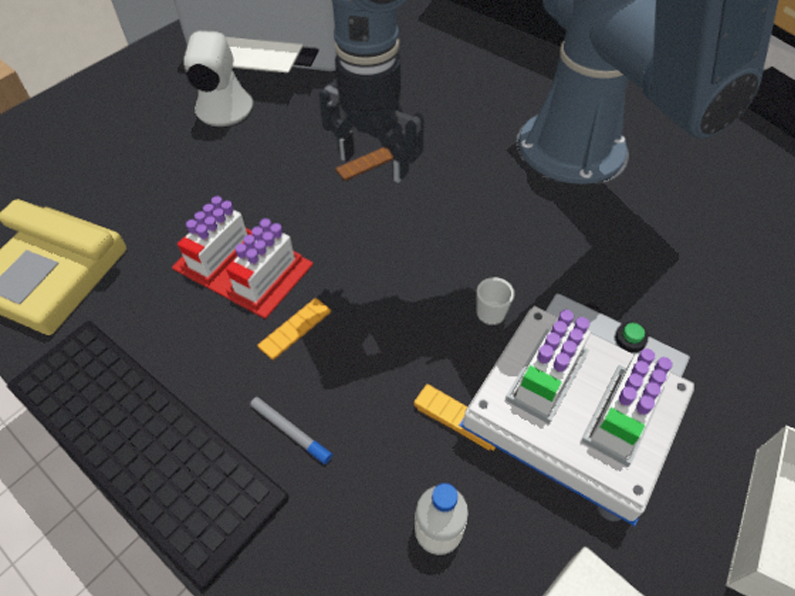

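Both green racks are in the shaker nests (px (545,370) and (630,400)), both red racks are in the tray (212,240) and (262,262), and the shim stack is in place (450,412). The bystanders haven't moved, so I'm handing in.

```bash
python3 -c "
from h import *
print(env.hand_in())"
```

```text
the job is handed in; nothing more can be done
None
```

The job is handed in, but the hand-in returned no verdict: the stub foot is packed three shims deep and held firm under about 10 N, both green racks are seated on the shaker and the start button was then pressed and released, both red racks are in the reject tray, and the bystanders look unmoved in the final picture.

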